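# Put the cobbler's re-heeling kit right

## Robot

A 6-joint arm with a two-finger parallel gripper is mounted at the origin on the work surface. World frame = base frame: x ahead of the robot, y to its left, z up, the work surface at z = 0. Lengths are in mm, angles in degrees, forces in N, time in s.
With the tool pointing down it reaches from about 350 to 850 mm from the base axis. Payload 8.1 kg.
Tool frame: the origin (TCP) lies at the very end of the fingers, on their centre line; the grasp point (between the pads) lies tcp_to_grasp behind it (tcp_to_grasp is the distance from the TCP to the grasp point, in mm); z points along the fingers, y is the line along which they close (so a half turn about z gives the same grasp; the last joint's range is limited). The gripper opens to 85 mm and grips with 20 to 120 N. Pads are 22 mm wide; open, the fingers measure 114 mm over their backs; the gripper's body (76 mm by 85 mm) begins 54 mm behind the grasp point. The pads swing forward as they close: fully open they stand 13 mm farther back than shut.
Start: joints at [-69.523, 7.471, 85.268, -0, 87.261, -4.893], TCP at [257.102, -542.129, 194.392] pointing down, gripper open.
Joint ranges: [-169.43, 169.43], [-51.17, 129.36], [1.28, 143.12], [-76.62, 256.62], [0, 156.53], [-152.29, 152.29]. Speed limits (degrees/s): [136.94, 136.94, 159.86, 180, 180, 180].

## Interface

Orientations are given as a 3x3 rotation matrix whose columns are the frame's x, y, z axes.
In Python, from plant import get_state, get_image, hand_in, tcp_to_grasp gives the robot as it stands.
- The arm moves only by the tool step_arm, never from a script. Its argument "moves" is a list of rows, each an object of numbers: "jaw": the finger opening in mm, from 0 to 85.4; "x", "y", "z": the shift along the tool's x, y, z in units of 0.05 m (1.0 is 0.05 m); "roll": the turn about the tool's z in units of 0.15 rad (1.0 is 0.15 rad). A call has 1 to 5 rows; each row shifts and turns the commanded pose from where the row before left it, along the tool's axes as they then stand; what a row does not reach is not made up. A row lasts 1/8 s, in which the tool goes at most 62.5 mm and 10.7 degrees, less where a joint would pass 70% of its speed; a pose out of reach is approached as far as the arm can. A call with a number of a shift or a turn outside -1 to 1 is refused whole. A call with a gripper value outside its range is refused whole. The fingers move at their own pace and stop on an object; "squeeze" is the grip in N (left out, the last holds). Time passes only in rows, so rows that do not move let the fingers close. It gives the time, the measured TCP pose, the force, the opening and the grip force at its end, in the units of the state.
- get_state(): the state, without advancing time (a new reading comes with each control period).
- get_image(name): name is "scene" or "top" or "wrist"; returns a dict with "pixels" (420x560x3 uint8, red, green, blue), "z_map" (420x560 float32, mm along the optical axis (not along the pixel's ray), 0 where there is no reading), "fov_y" (degrees; the focal length in pixels is half the picture's height over the tangent of half this angle, whatever the lens; pixels are square), "cx", "cy" (the principal point, pixels), "dist_coeffs" ([k1, k2, p1, p2, k3] as OpenCV has them; the pictures are not rectified), "xyz" and "orientation" of the camera in the world. Camera axes: x right, y down, z forward; pixel columns grow to the right and rows downward; lengths in mm; the calibration is good to about 2 mm. A picture is of the moment at which its call begins.
- hand_in(): hands the job in; it is judged then, once.
The state is a dict: "time_s": time; "joint_pos": joint angles; "dq": joint speeds; "joint_efforts": joint torques, N m; "eef_pos": TCP position; "tcp_rot": TCP orientation; "contact_force": force on the tool from outside, world axes, zero at the start; "torque": the same for the moment, N m; "grip_width": finger opening in mm; "gripper_force": force on a finger pad.
Only numpy, scipy, OpenCV 4.12 (cv2) and the standard library are available. Lean on these libraries where they do the work, as an engineer would, in place of code of your own. Each camera call takes 0.05 s, during which the arm holds its last target. There are 200 camera calls.

## Task

Get the re-heeling kit tray ready: one of its four pots is the wrong height, so stand that one upright on the stock board, put the stock pot that matches the other three upright in the freed bay, and leave all the other pots where they stand. Once the new pot is in its bay, brush it out with the long brush, three times right down to its floor and up again to its mouth, and stand the brush back in its can. Every loose heel block on the bench must also end up lying flat in the tray's long compartment, right way up as it is now and not stacked, and the flat round tin is to be left alone.

Things in the scene. Friction and masses are not known exactly. Their poses are not given: they have to be found in the camera images.
- tray: Fixed wooden kit tray, 210 x 292 mm (x, y of the tray), floor 6 mm thick, all walls and dividers 4 mm thick with their tops 26 mm above the underside. Origin: centre of the underside; z up. Along its +x side (the far side) is a row of four square bays, 68 mm inside, one pot in each; on its -x side (near side) is one long empty compartment for heels, 130 mm (tray x, from -0.101 to +0.029) by 284 mm (tray y, -0.142 to +0.142) inside. The tray is turned by up to 0.12 rad.
- bay0 (a point): Centre of bay 0, on its floor, at tray x = +0.067, y = -0.108; axes as the tray's.
- bay1 (a point): Centre of bay 1, on its floor, at tray x = +0.067, y = -0.036; axes as the tray's.
- bay2 (a point): Centre of bay 2, on its floor, at tray x = +0.067, y = +0.036; axes as the tray's.
- bay3 (a point): Centre of bay 3, on its floor, at tray x = +0.067, y = +0.108; axes as the tray's.
- board: Fixed plywood stock board, a flat slab 330 x 94 mm (its x, y) and 8 mm thick, no rim, turned by up to 0.08 rad. Origin: centre of the underside. Stock pots stand on it in a row along its x (within 6 mm of its centre line), at some of four unmarked spots at board x = -0.12, -0.04, +0.04 and +0.12; one or two spots are free.
- kit0_mid (a point): Right pot of the kit: plain aluminium pot, open at the top, straight round wall 2.5 mm thick, outside diameter 56 mm, 80 mm tall, inner floor 5 mm above its underside. This point is at its centre, half-way up; z along its axis, up when upright. Starts in one of the tray's bays and stays there.
- kit1_mid (a point): Right pot of the kit: plain aluminium pot, open at the top, straight round wall 2.5 mm thick, outside diameter 56 mm, 80 mm tall, inner floor 5 mm above its underside. This point is at its centre, half-way up; z along its axis, up when upright. Starts in one of the tray's bays and stays there.
- kit2_mid (a point): Right pot of the kit: plain aluminium pot, open at the top, straight round wall 2.5 mm thick, outside diameter 56 mm, 80 mm tall, inner floor 5 mm above its underside. This point is at its centre, half-way up; z along its axis, up when upright. Starts in one of the tray's bays and stays there.
- odd_mid (a point): The wrong pot: plain aluminium pot, open at the top, straight round wall 2.5 mm thick, outside diameter 56 mm, 52 mm tall, inner floor 5 mm above its underside. This point is at its centre, half-way up; z along its axis, up when upright. Starts in one of the tray's bays.
- new_mid (a point): The right pot in stock, the same as the three good ones: plain aluminium pot, open at the top, straight round wall 2.5 mm thick, outside diameter 56 mm, 80 mm tall, inner floor 5 mm above its underside. This point is at its centre, half-way up; z along its axis, up when upright. Starts on the stock board.
- squat_mid (a point): Another stock pot, too low: plain aluminium pot, open at the top, straight round wall 2.5 mm thick, outside diameter 56 mm, 52 mm tall, inner floor 5 mm above its underside. This point is at its centre, half-way up; z along its axis, up when upright. Stands on the stock board; sometimes absent.
- tall_mid (a point): Another stock pot, too tall: plain aluminium pot, open at the top, straight round wall 2.5 mm thick, outside diameter 56 mm, 106 mm tall, inner floor 5 mm above its underside. This point is at its centre, half-way up; z along its axis, up when upright. Stands on the stock board; sometimes absent.
- heel0_mid (a point): Shoe-heel block of layered brown wood, D-shaped from above: 60 mm long along its x (square end at -x, half-round end of 23 mm radius at +x), 46 mm wide along its y, 45 mm high, about 90 g. This point is at its centre, half-way up (22.5 mm above the underside); z up. Lies on the bench to the robot's right, any yaw. Two to four of the four are present.
- heel1_mid (a point): Shoe-heel block of layered brown wood, D-shaped from above: 60 mm long along its x (square end at -x, half-round end of 23 mm radius at +x), 46 mm wide along its y, 45 mm high, about 90 g. This point is at its centre, half-way up (22.5 mm above the underside); z up. Lies on the bench to the robot's right, any yaw. Two to four of the four are present.
- heel2_mid (a point): Shoe-heel block of layered brown wood, D-shaped from above: 60 mm long along its x (square end at -x, half-round end of 23 mm radius at +x), 46 mm wide along its y, 45 mm high, about 90 g. This point is at its centre, half-way up (22.5 mm above the underside); z up. Lies on the bench to the robot's right, any yaw. Two to four of the four are present.
- heel3_mid (a point): Shoe-heel block of layered brown wood, D-shaped from above: 60 mm long along its x (square end at -x, half-round end of 23 mm radius at +x), 46 mm wide along its y, 45 mm high, about 90 g. This point is at its centre, half-way up (22.5 mm above the underside); z up. Lies on the bench to the robot's right, any yaw. Two to four of the four are present.
- brush_tip (a point): Bottom end of the long pot brush, on its axis; z points along the brush to the handle's top (up when it stands). The brush is 200 mm long, about 70 g: a round grey bristle head, stiff, 34 mm diameter and flat-ended, takes the lowest 60 mm; above 70 mm is a round wooden handle 16 mm in diameter. It starts standing in its can, head down, and may lean slightly.
- brush_grip (a point): Point on the brush's handle axis 165 mm above its bottom end (35 mm below the handle's top), a good place to hold it from above with the brush hanging straight down.
- can_floor (a point): Fixed dark steel brush can, round, 44 mm inside diameter, 50 mm outside with a 68 mm wide foot 5 mm high, 85 mm tall. This point is the centre of its inner floor, 6 mm above the bench; z up.
- polish: Bystander: closed flat tin, 80 mm diameter, 30 mm high, at the far right; origin at the centre of its underside.
Not all that is in view belongs to the job. Of the things shaped like the part that bears brush_tip, the grey one is meant.

How it is judged (in metres and radians):
On the way, in this order (a step that is already met when the one before it is completed fails the run):
1. The low pot stands upright on the stock board, let go (x of odd_mid in the frame of board between -0.165 and 0.165 m and y of odd_mid in the frame of board between -0.047 and 0.047 m and z of odd_mid in the frame of board between 0.027 and 0.041 m and angle between odd's own z axis and vertical below 0.12 rad and contact force between the fingers and odd below 0.3 N), for 0.2 s.
2. The matching pot from stock stands upright in the freed bay of the tray, let go ((horizontal distance between new_mid and bay0 below 0.013 m or horizontal distance between new_mid and bay1 below 0.013 m or horizontal distance between new_mid and bay2 below 0.013 m or horizontal distance between new_mid and bay3 below 0.013 m) and z of new_mid in the frame of tray between 0.038 and 0.054 m and angle between new's own z axis and vertical below 0.12 rad and contact force between the fingers and new below 0.3 N), for 0.2 s.
3. Brush head down in the new pot, first time (its end within about 16 mm of the pot's inner floor) (z of brush_tip in the frame of new_mid below -0.019 m and horizontal distance between brush_tip and new_mid below 0.024 m and (horizontal distance between new_mid and bay0 below 0.013 m or horizontal distance between new_mid and bay1 below 0.013 m or horizontal distance between new_mid and bay2 below 0.013 m or horizontal distance between new_mid and bay3 below 0.013 m) and z of new_mid in the frame of tray between 0.038 and 0.054 m and angle between new's own z axis and vertical below 0.12 rad), for 0.05 s.
4. Brush drawn up, first time (its end at least 40 mm above the inner floor) (z of brush_tip in the frame of new_mid above 0.005 m and (horizontal distance between new_mid and bay0 below 0.013 m or horizontal distance between new_mid and bay1 below 0.013 m or horizontal distance between new_mid and bay2 below 0.013 m or horizontal distance between new_mid and bay3 below 0.013 m) and z of new_mid in the frame of tray between 0.038 and 0.054 m and angle between new's own z axis and vertical below 0.12 rad), for 0.05 s.
5. Brush head down in the new pot, second time (its end within about 16 mm of the pot's inner floor) (all of step 3), for 0.05 s.
6. Brush drawn up, second time (its end at least 40 mm above the inner floor) (all of step 4), for 0.05 s.
7. Brush head down in the new pot, third time (its end within about 16 mm of the pot's inner floor) (all of step 5), for 0.05 s.
8. Brush drawn up, third time (its end at least 40 mm above the inner floor) (all of step 6), for 0.05 s.
At the end, for the whole second after the job is handed in: Low pot upright on the stock board; new pot upright in the freed bay (13 mm of centre); all heel blocks flat on the compartment floor; brush standing in its can (10 mm off its floor, under 0.2 rad); good pots within 20 mm, other stock pots within 40 mm of their start; all at rest (x of odd_mid in the frame of board between -0.165 and 0.165 m and y of odd_mid in the frame of board between -0.047 and 0.047 m and z of odd_mid in the frame of board between 0.027 and 0.041 m and angle between each of odd, new's own z axis and vertical below 0.12 rad and (horizontal distance between new_mid and bay0 below 0.013 m or horizontal distance between new_mid and bay1 below 0.013 m or horizontal distance between new_mid and bay2 below 0.013 m or horizontal distance between new_mid and bay3 below 0.013 m) and z of new_mid in the frame of tray between 0.038 and 0.054 m and x of heel0_mid in the frame of tray between -0.101 and 0.029 m and y of heel0_mid in the frame of tray between -0.142 and 0.142 m and z of heel0_mid in the frame of tray between 0.02 and 0.038 m and angle between each of heel0, heel1, heel2, heel3's own z axis and vertical below 0.15 rad and x of heel1_mid in the frame of tray between -0.101 and 0.029 m and y of heel1_mid in the frame of tray between -0.142 and 0.142 m and z of heel1_mid in the frame of tray between 0.02 and 0.038 m and x of heel2_mid in the frame of tray between -0.101 and 0.029 m and y of heel2_mid in the frame of tray between -0.142 and 0.142 m and z of heel2_mid in the frame of tray between 0.02 and 0.038 m and x of heel3_mid in the frame of tray between -0.101 and 0.029 m and y of heel3_mid in the frame of tray between -0.142 and 0.142 m and z of heel3_mid in the frame of tray between 0.02 and 0.038 m and horizontal distance between brush_tip and can_floor below 0.01 m and z of brush_tip in the frame of can_floor below 0.01 m and angle between brush's own z axis and vertical below 0.2 rad and distance of each of kit0_mid, kit1_mid, kit2_mid from where it was at the start of the episode below 0.02 m and distance of each of squat_mid, tall_mid from where it was at the start of the episode below 0.04 m and linear speed of each of kit0, kit1, kit2, odd, new, squat, tall, heel0, heel1, heel2, heel3, brush below 0.03 m/s); the robot touches nothing.
It fails at once if A pot is tipped over (angle between any of kit0, kit1, kit2, odd, new, squat, tall's own z axis and vertical above 0.9 rad).
It fails at once if The flat round tin is shoved more than 5 cm (distance of polish from where it was at the start of the episode above 0.05 m).
Of squat, tall only 1 to 2 are there at a start; the rules pass over those that are not, and their reading is None.
Of heel0, heel1, heel2, heel3 only 2 to 4 are there at a start; the rules pass over those that are not, and their reading is None.
At some moment in a run one of heel0, heel1, heel2, heel3 may be knocked a few centimetres aside while the robot is not near it.
It also fails if it takes over 208 s, if anything falls off the work surface, if the arm or the gripper's body presses on something with over 40 N, if the wrist force passes 120 N, or if a joint passes its speed limit or range.

## Working session

There is one attempt and no reset: what is moved stays moved. The work goes in short steps, Python scripts to look and compute and a tool call to move; the robot and the scene stay as the last step left them, time stands still between calls to the robot, and variables do not carry over. Pictures are saved under pics/ and viewed, at most 14 in all, crops included, and the job is handed in when it is done.

Besides the shell and the picture viewer there is one more tool, called after ">>>" in YAML: its name, and indented under it one key for each argument. step_arm: Moves the arm, as the interface text tells. Shifts and turns lie within -1 to 1; 1 stands for 0.05 m of shift or 0.15 rad of turn. Its arguments: {"type":"object","properties":{"moves":{"type":"array"},"squeeze":{"type":"number"}},"required":["moves"]}

```bash
ls; mkdir -p pics; cat > h.py <<'E'
import numpy as np, cv2
from plant import get_state, get_image, hand_in, tcp_to_grasp
def cam(n):
    d=get_image(n); f=210/np.tan(np.radians(d['fov_y'])/2)
    d['K']=np.array([[f,0,d['cx']],[0,f,d['cy']],[0,0,1.]]); d['R']=np.array(d['orientation']).reshape(3,3); d['t']=np.array(d['xyz']); d['D']=np.array(d['dist_coeffs'],float)
    return d
def save(d,n): cv2.imwrite(f'pics/{n}.png',cv2.cvtColor(d['pixels'],cv2.COLOR_RGB2BGR))
def cloud(d):
    h,w=d['z_map'].shape; u,v=np.meshgrid(np.arange(w),np.arange(h))
    p=cv2.undistortPoints(np.stack([u,v],-1).reshape(-1,1,2).astype(float),d['K'],d['D']).reshape(h,w,2)
    z=d['z_map'][...,None]
    P=np.concatenate([p*z,z],-1)@d['R'].T+d['t']; P[d['z_map']<=0]=np.nan
    return P
E
python3 - <<'E'
from h import *
s=get_state(); print(s, tcp_to_grasp)
for n in('scene','top','wrist'):
    d=cam(n); save(d,n+'0'); print(n,d['t'],d['R'].round(3).tolist(),d['fov_y'],d['cx'],d['cy'],d['D'],(d['z_map']>0).mean())
    np.savez(f'{n}0.npz',P=cloud(d),px=d['pixels'])
E
```

```text
pics
{'time_s': 0.0, 'joint_pos': array([-6.95226851e+01,  7.51632292e+00,  8.53278617e+01, -7.09483310e-04,
        8.72600774e+01, -4.89286848e+00]), 'dq': array([-0.09260858, -0.01116198, -0.00828771,  0.05081816,  0.07318676,
       -0.02217785]), 'joint_efforts': array([-3.42043886e-04, -5.69400001e+01, -5.00559032e+01, -1.33652488e-04,
        1.46425003e-02, -4.11229962e-05]), 'eef_pos': array([ 256.88668187, -541.56493413,  193.34539548]), 'tcp_rot': array([[ 9.03558176e-01,  4.28464938e-01, -6.48189636e-04],
       [ 4.28465405e-01, -9.03556587e-01,  1.70040112e-03],
       [ 1.42886244e-04, -1.81413817e-03, -9.99998344e-01]]), 'contact_force': array([ 0.26276029, -0.21723591, -0.28795879]), 'torque': array([ 0.01976928, -0.018757  , -0.03911871]), 'gripper_force': 0.0, 'grip_width': 85.74713483958904} 18.700000000000003
scene [1234.1794958   457.14319084  927.64911918] [[-0.607, 0.561, -0.563], [0.795, 0.44, -0.418], [0.013, -0.701, -0.713]] 46.402221769730325 274.5570961254729 212.99643257029413 [0.02993471 0.         0.         0.         0.        ] 0.9959736394557823
top [ 350.59870303  -24.02141565 1281.66910342] [[-0.023, -0.981, 0.192], [-0.999, 0.028, 0.022], [-0.027, -0.191, -0.981]] 42.65071406678257 278.7090119147695 216.46412655783078 [-0.00620595  0.          0.          0.          0.        ] 0.9961181972789116
wrist [ 321.09503775 -511.89193729  373.15263199] [[0.428, -0.868, -0.252], [-0.904, -0.412, -0.117], [-0.002, 0.278, -0.961]] 69.22669949476814 273.4163296715052 208.6521815442329 [0.01880088 0.         0.         0.         0.        ] 0.9959778911564626
```

View pics/top0.png

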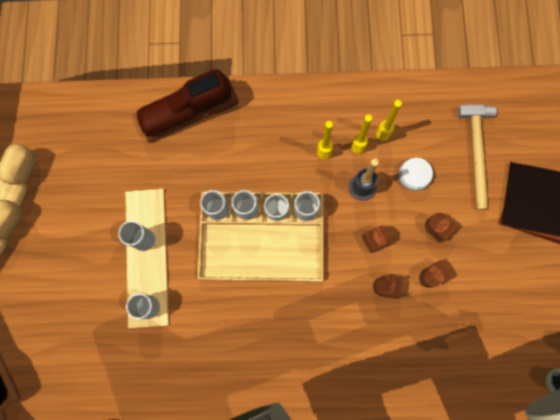

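View pics/scene0.png

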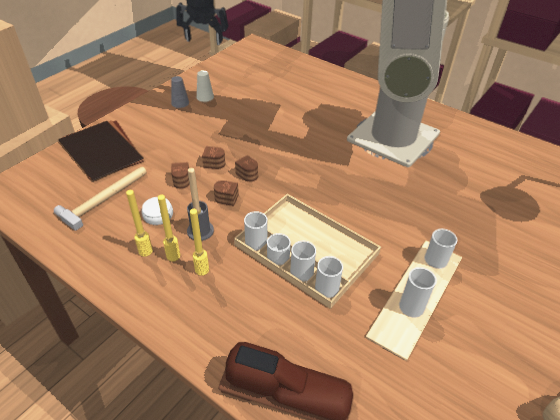

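The top view shows the board with pots at (135,237) and (142,306), and the tray's pots at (213,205), (245,205), (277,207) and (307,206). The third is the low one, so bay 1. There are four heels, at (378,238), (391,286), (436,273) and (441,227). The can with its brush is at (366,183) and the tin at (416,174). The yellow brushes are decoys.

```bash
cat > m.py <<'E'
from h import *
from scipy.optimize import least_squares
def fit(xy,r=None):
    c=np.median(xy,0)
    g=lambda p:np.hypot(xy[:,0]-p[0],xy[:,1]-p[1])-(p[2] if r is None else r)
    s=least_squares(g,[*c,28][:3 if r is None else 2],loss='soft_l1',f_scale=1.5)
    return s.x.round(1), np.abs(s.fun).mean().round(2)
E
python3 - <<'E'
from m import *
C={n:np.load(n+'0.npz')['P'] for n in('top','scene')}
seeds={'b3':(213,205),'b2':(245,205),'b1':(277,207),'b0':(307,206),'tall':(135,237),'st':(142,306),'can':(364,187),'tin':(416,174)}
for k,(u,v) in seeds.items():
    c0=np.nanmedian(C['top'][v-6:v+7,u-6:u+7].reshape(-1,3),0)
    for n,P in C.items():
        Q=P.reshape(-1,3); Q=Q[np.hypot(Q[:,0]-c0[0],Q[:,1]-c0[1])<48]; 
        Q=Q[Q[:,2]>8]
        zt=np.percentile(Q[:,2],98); T=Q[Q[:,2]>zt-5]
        print(k,n,c0.round(0),'ztop',zt.round(1),len(T),fit(T[:,:2]),fit(T[:,:2],27))
# heels
for n,P in C.items():
    Q=P.reshape(-1,3)
    M=(Q[:,2]>36)&(Q[:,2]<60)&(Q[:,1]<-130)&(Q[:,1]>-520)&(Q[:,0]<640)&(Q[:,0]>250); 
    X=Q[M]; g=np.zeros((200,200),np.uint8); ix=((X[:,:2]-[250,-550])/2.5).astype(int); ok=(ix>=0).all(1)&(ix<200).all(1); g[ix[ok,0],ix[ok,1]]=255
    g=cv2.morphologyEx(g,cv2.MORPH_CLOSE,np.ones((3,3)))
    k,l,st,ce=cv2.connectedComponentsWithStats(g)
    for i in range(1,k):
        if st[i,4]>60:
            sel=ok&(l[ix[:,0].clip(0,199),ix[:,1].clip(0,199)]==i); r=cv2.minAreaRect(X[sel,:2].astype(np.float32))
            print(n,i,st[i,4]*6.25,'z',np.median(X[sel,2]).round(1),np.round(r[0],1),np.round(r[1],1),round(r[2],1))
# board/tray
for n,P in C.items():
    Q=P.reshape(-1,3)
    B=Q[(abs(Q[:,2]-8)<3)&(Q[:,1]>150)&(Q[:,1]<420)&(Q[:,0]>250)&(Q[:,0]<700)]
    print(n,'board',len(B),np.median(B[:,2]),cv2.minAreaRect(B[:,:2].astype(np.float32)))
    B=Q[(abs(Q[:,2]-26)<3)&(Q[:,1]>-170)&(Q[:,1]<190)&(Q[:,0]>300)&(Q[:,0]<700)]
    print(n,'tray',len(B),np.median(B[:,2]),cv2.minAreaRect(B[:,:2].astype(np.float32)))
    W=Q[(Q[:,1]>-100)&(Q[:,1]<100)&(Q[:,0]>300)&(Q[:,0]<330)]; print('bench z',np.median(W[:,2]))
E
```

```text
b3 top [631. 163.  11.] ztop 87.1 79 (array([622.1, 154.5,  26.4]), np.float64(0.71)) (array([622.1, 154.5]), np.float64(0.86))
b3 scene [631. 163.  11.] ztop 85.7 122 (array([624.1, 156.5,  26.4]), np.float64(0.94)) (array([624. , 156.5]), np.float64(1.04))
b2 top [629.  85.  10.] ztop 87.1 92 (array([620.5,  83.2,  26.8]), np.float64(3.32)) (array([620.6,  83.3]), np.float64(3.35))
b2 scene [629.  85.  10.] ztop 85.8 125 (array([622.3,  85.3,  26.7]), np.float64(2.87)) (array([622.2,  85.3]), np.float64(2.92))
b1 top [622.   8.  10.] ztop 66.7 22 (array([619. ,   9.1,  45.8]), np.float64(1.76)) (array([618.4,  -9. ]), np.float64(10.25))
b1 scene [622.   8.  10.] ztop 81.9 33 (array([613.7, -59.2,  26.1]), np.float64(1.02)) (array([613.5, -60.2]), np.float64(1.03))
b0 top [622. -65.  11.] ztop 86.9 86 (array([613.5, -61.2,  26.3]), np.float64(0.76)) (array([613.5, -61.2]), np.float64(0.94))
b0 scene [622. -65.  11.] ztop 86.9 112 (array([614.5, -60.1,  26.3]), np.float64(1.15)) (array([614.4, -60.1]), np.float64(1.26))
tall top [557. 351.  17.] ztop 114.7 89 (array([551.5, 331.4,  2
[... 1346 characters left out ...]
3 2706.25 z 44.7 [ 537.8 -227.6] [54.4 61.5] 21.2
scene 4 2643.75 z 44.8 [ 563.1 -371.4] [66.4 46. ] 45.3
top board 3746 7.384591732665513 ((474.7366943359375, 285.2933044433594), (268.0385437011719, 445.04034423828125), 89.8041000366211)
top tray 758 25.535983481476364 ((551.8981323242188, 48.24017333984375), (291.1566467285156, 210.2277374267578), 87.79293060302734)
bench z -0.6383165607755927
scene board 3389 7.427470391461611 ((468.35003662109375, 272.2636413574219), (422.6831970214844, 244.54318237304688), 0.20092356204986572)
scene tray 691 25.321563356115576 ((553.0084228515625, 47.93238830566406), (290.59368896484375, 215.41891479492188), 87.89179229736328)
bench z 0.2382556091164929
```

```bash
cat >> m.py <<'E'
def go(x,y,z,psi=None,n=0):
    """tool-axis units from the measured pose to the target; roll first at constant position, then shift"""
    s=get_state(); R=np.array(s['tcp_rot']); p0=np.degrees(np.arctan2(R[1,0],R[0,0])); psi=p0 if psi is None else psi
    d=np.array([x,y,z])-s['eef_pos']; a=np.radians(psi)
    U=np.array([np.cos(a)*d[0]+np.sin(a)*d[1],np.sin(a)*d[0]-np.cos(a)*d[1],-d[2]])/50
    print('t',round(s['time_s'],2),'at',s['eef_pos'].round(1),'psi',p0.round(1),'-> roll',round(-((psi-p0+180)%360-180)/8.594,2),'xyz',U.round(2),'w',round(s['grip_width'],1),'F',np.round(s['contact_force'],1))
E
python3 - <<'E'
from m import *
C={n:np.load(n+'0.npz')['P'] for n in('top','scene')}
for n,P in C.items():
    Q=P.reshape(-1,3)
    T=Q[(np.hypot(Q[:,0]-618,Q[:,1]-9.5)<36)&(Q[:,2]>52)&(Q[:,2]<62)]; print(n,'odd',len(T),np.percentile(T[:,2],95).round(1),fit(T[:,:2]))
    N=Q[np.hypot(Q[:,0]-658,Q[:,1]+202)<60]
    for a,b in((78,92),(100,120),(125,145),(150,165),(165,180),(180,195),(198,210)):
        T=N[(N[:,2]>a)&(N[:,2]<b)]; print(n,a,b,len(T),fit(T[:,:2]) if len(T)>5 else '', T[:,:3].mean(0).round(1))
    # board edges: per-x median of y-edges
    B=Q[(abs(Q[:,2]-7.5)<2.5)&(Q[:,1]>240)&(Q[:,1]<410)&(Q[:,0]>320)&(Q[:,0]<700)]
    g=np.zeros((400,200),np.uint8); ix=((B[:,:2]-[310,230])/2).astype(int); g[ix[:,0],ix[:,1]]=255
    g=cv2.morphologyEx(cv2.morphologyEx(g,cv2.MORPH_CLOSE,np.ones((3,3))),cv2.MORPH_OPEN,np.ones((5,5)))
    k,l,st,ce=cv2.connectedComponentsWithStats(g); i=1+np.argmax(st[1:,4]); r=cv2.minAreaRect(np.argwhere(l==i).astype(np.float32)*2+[311,231] if False else (np.argwhere(l==i)*2+[311,231]).astype(np.float32)); print(n,'board',r)
    Y=Q[(Q[:,0]>600)&(Q[:,1]<-60)&(Q[:,1]>-330)&(Q[:,2]>120)&(np.hypot(Q[:,0]-660,Q[:,1]+200)>35)]
    z=Y[:,:2].astype(np.float32)
    lab=np.round(z/40)
    for u in np.unique(lab,axis=0):
        s=(lab==u).all(1)
        if s.sum()>8: print(n,'yel',Y[s].mean(0).round(0),Y[s,2].max().round(0),s.sum())
E
```

```text
top odd 92 60.3 (array([616.2,   9.4,  26.5]), np.float64(0.81))
top 78 92 105 (array([ 668.2, -200. ,   22.9]), np.float64(3.42)) [ 665.5 -198.4   84. ]
top 100 120 18 (array([ 670.5, -201. ,    7.6]), np.float64(0.31)) [ 665.3 -198.1  109.5]
top 125 145 17 (array([-69074.8,  36151.4,  78644. ]), np.float64(1.3)) [ 665.  -198.   134.1]
top 150 165 14 (array([ 670.1, -200.7,    7.3]), np.float64(0.4)) [ 664.6 -198.6  157.8]
top 165 180 16 (array([-112189.2,   85406.9,  141648.3]), np.float64(1.35)) [ 665.6 -197.3  172.9]
top 180 195 14 (array([-130797.5,  138461.2,  191072. ]), np.float64(1.63)) [ 665.6 -197.2  188.5]
top 198 210 47 (array([ 669.5, -200.3,    5.6]), np.float64(1.48)) [ 669.3 -200.1  205.1]
top board ((510.77227783203125, 325.0984802246094), (329.9356689453125, 94.52091217041016), 3.1798300743103027)
top yel [ 766. -192.  172.] 205.0 135
top yel [ 754. -109.  172.] 204.0 128
top yel [ 797. -263.  172.] 201.0 34
top yel [ 797. -254.  171.] 204.0 114
scene odd 118 60.0 (array([617.5,  11.3,  27.1]), np.float64(1.08))
scene 78 92 109 (array([ 668.4, -199.3,   22.6]), np.
[... 220 characters left out ...]
.5  134.7]
scene 150 165 34 (array([ 95067.1,  96526.7, 135149.5]), np.float64(1.76)) [ 673.4 -195.8  158. ]
scene 165 180 32 (array([135946.9, 166454.1, 214641.8]), np.float64(2.02)) [ 673.6 -196.2  172.4]
scene 180 195 35 (array([53149.9, 80776.3, 96489.4]), np.float64(2.15)) [ 673.6 -195.9  187.2]
scene 198 210 41 (array([ 671.2, -198.3,    5.8]), np.float64(1.42)) [ 672.4 -197.2  204. ]
scene board ((512.412353515625, 327.518798828125), (328.39923095703125, 94.59657287597656), 3.1548426151275635)
scene yel [ 772. -189.  165.] 203.0 223
scene yel [ 762. -105.  167.] 203.0 207
scene yel [760. -99. 151.] 201.0 17
scene yel [ 804. -261.  169.] 201.0 11
scene yel [ 803. -252.  164.] 201.0 211
```

>>> step_arm:
  moves:
    - {"roll":-1}
    - {"roll":-1}
    - {"roll":-1}
    - {"roll":-1}
    - {"roll":-1}

```text
invalid input
```

>>> step_arm:
  moves:
    - {"roll":-1}
    - {"roll":-1}
    - {"roll":-0.26,"jaw":76}
    - {"jaw":76}

```text
invalid input
```

```bash
python3 -c "
from m import *
go(616.9,10.3,150,87.8)"
```

```text
t 0.15 at [ 256.9 -541.7  193.6] psi 25.4 -> roll -7.26 xyz [11.31  6.77  0.87] w 85.3 F [-0.2 -0.1 -0.3]
```

>>> step_arm:
  moves:
    - {"jaw":76,"x":0,"y":0,"z":0,"roll":-1}
    - {"jaw":76,"x":0,"y":0,"z":0,"roll":-1}
    - {"jaw":76,"x":0,"y":0,"z":0,"roll":-1}
    - {"jaw":76,"x":0,"y":0,"z":0,"roll":-1}
    - {"jaw":76,"x":0,"y":0,"z":0,"roll":-1}
  squeeze: 30

```text
time_s: 0.78
eef_pos: [257.0, -541.9, 193.9]
tcp_rot: [[0.364, 0.931, -0.0], [0.931, -0.364, 0.001], [0.001, -0.001, -1.0]]
contact_force: [-0.2, 0.0, 0.1]
grip_width: 76.0
gripper_force: 0.0
```

>>> step_arm:
  moves:
    - {"jaw":76,"x":0,"y":0,"z":0,"roll":-1}
    - {"jaw":76,"x":0,"y":0,"z":0,"roll":-1}
    - {"jaw":76,"x":0,"y":0,"z":0,"roll":-0.26}
    - {"jaw":76,"x":0.6,"y":0.4,"z":0,"roll":0}
    - {"jaw":76,"x":0.95,"y":0.56,"z":0,"roll":0}

```text
time_s: 1.4
eef_pos: [307.8, -466.3, 193.8]
tcp_rot: [[0.041, 0.999, -0.0], [0.999, -0.041, 0.001], [0.001, -0.0, -1.0]]
contact_force: [1.2, -1.0, 0.3]
grip_width: 75.9
gripper_force: 0.0
```

>>> step_arm:
  moves:
    - {"jaw":76,"x":0.95,"y":0.56,"z":0,"roll":0}
    - {"jaw":76,"x":0.95,"y":0.56,"z":0,"roll":0}
    - {"jaw":76,"x":0.95,"y":0.56,"z":0,"roll":0}
    - {"jaw":76,"x":0.95,"y":0.56,"z":0,"roll":0}
    - {"jaw":76,"x":0.95,"y":0.56,"z":0,"roll":0}

```text
time_s: 2.02
eef_pos: [457.8, -233.0, 194.2]
tcp_rot: [[0.039, 0.999, -0.0], [0.999, -0.039, 0.0], [0.0, -0.0, -1.0]]
contact_force: [0.7, -0.4, -0.3]
grip_width: 76.2
gripper_force: 0.0
```

>>> step_arm:
  moves:
    - {"jaw":76,"x":0.95,"y":0.56,"z":0,"roll":0}
    - {"jaw":76,"x":0.95,"y":0.56,"z":0,"roll":0}
    - {"jaw":76,"x":0.95,"y":0.56,"z":0,"roll":0}
    - {"jaw":76,"x":0.95,"y":0.56,"z":0,"roll":0}
    - {"jaw":76,"x":0.95,"y":0.56,"z":0.5,"roll":0}

```text
time_s: 2.65
eef_pos: [608.9, -1.3, 171.5]
tcp_rot: [[0.039, 0.999, 0.005], [0.999, -0.039, -0.001], [-0.0, 0.005, -1.0]]
contact_force: [0.5, -0.3, -0.2]
grip_width: 76.2
gripper_force: 0.0
```

>>> step_arm:
  moves:
    - {"jaw":76,"x":0.26,"y":0.21,"z":0.37,"roll":0}
    - {"jaw":76,"x":0,"y":0,"z":0,"roll":0}
    - {"jaw":76,"x":0,"y":0,"z":0,"roll":0}

```text
time_s: 3.02
eef_pos: [617.2, 9.1, 151.4]
tcp_rot: [[0.039, 0.999, -0.0], [0.999, -0.039, -0.0], [-0.0, -0.0, -1.0]]
contact_force: [0.0, -0.6, 0.1]
grip_width: 76.3
gripper_force: 0.0
```

```bash
python3 - <<'E'
from m import *
go(616.9,10.3,32,87.8)
d=cam('wrist'); P=cloud(d).reshape(-1,3); save(d,'w1')
for n,c,z in(('odd',(617,10),58),('b0',(614,-61),86),('b2',(620,83),86)):
    T=P[(np.hypot(P[:,0]-c[0],P[:,1]-c[1])<36)&(abs(P[:,2]-z)<5)]; print(n,len(T),T[:,2].max() if len(T) else '',fit(T[:,:2]) if len(T)>9 else '')
E
```

```text
t 3.02 at [617.2   9.1 151.4] psi 87.7 -> roll -0.01 xyz [ 0.02 -0.01  2.39] w 76.3 F [ 0.  -0.6  0.1]
odd 587 60.15712247830868 (array([615.9,  11.3,  26.4]), np.float64(0.67))
b0 736 87.9573544748246 (array([613.4, -59.3,  26.3]), np.float64(0.66))
b2 846 88.41789543977188 (array([619.9,  83.6,  26.1]), np.float64(0.68))
```

>>> step_arm:
  moves:
    - {"jaw":76,"x":0.03,"y":0,"z":0.8,"roll":0}
    - {"jaw":76,"x":0,"y":0,"z":0.8,"roll":0}
    - {"jaw":76,"x":0,"y":0,"z":0.6,"roll":0}
    - {"jaw":76,"x":0,"y":0,"z":0.2,"roll":0}
    - {"jaw":76,"x":0,"y":0,"z":0,"roll":0}

```text
time_s: 3.7
eef_pos: [617.6, 10.6, 31.6]
tcp_rot: [[0.04, 0.999, 0.0], [0.999, -0.04, -0.0], [-0.0, 0.0, -1.0]]
contact_force: [0.3, 0.7, -0.3]
grip_width: 76.2
gripper_force: 0.0
```

>>> step_arm:
  moves:
    - {"jaw":40,"x":0,"y":0,"z":0,"roll":0}
    - {"jaw":40,"x":0,"y":0,"z":0,"roll":0}
    - {"jaw":40,"x":0,"y":0,"z":0,"roll":0}
    - {"jaw":40,"x":0,"y":0,"z":0,"roll":0}
    - {"jaw":40,"x":0,"y":0,"z":0,"roll":0}

```text
time_s: 4.32
eef_pos: [617.4, 11.3, 30.9]
tcp_rot: [[0.039, 0.999, -0.0], [0.999, -0.039, -0.0], [-0.0, -0.0, -1.0]]
contact_force: [-0.1, 0.3, -0.1]
grip_width: 39.9
gripper_force: 0.0
```

```bash
python3 - <<'E'
from m import *
go(616.9,10.3,32,87.8); print(get_state()['gripper_force'])
d=cam('wrist'); save(d,'w2'); d=cam('scene'); cv2.imwrite('pics/s2.png',cv2.resize(cv2.cvtColor(d['pixels'],4)[180:320,200:420],None,fx=3.4,fy=3.4,interpolation=2))
E
```

```text
t 4.33 at [617.4  11.3  30.9] psi 87.8 -> roll -0.0 xyz [-0.02 -0.01 -0.02] w 39.9 F [-0.1  0.3 -0.1]
0.0
```

View pics/w2.png

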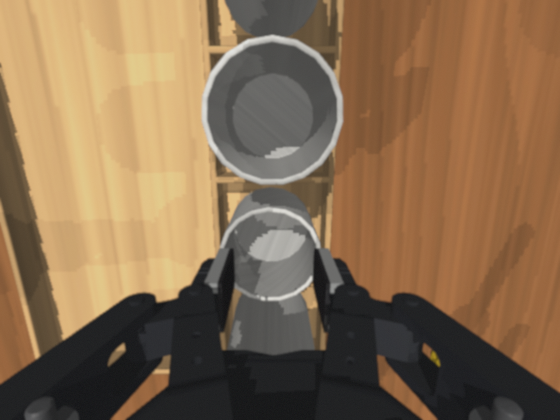

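The wrist view shows the fingertips at about (222,258) and (330,265), apparently above the low pot's rim, which fits a 40 mm opening with no force. I'll check the fingers' height in the depth map.

```bash
python3 - <<'E'
from m import *
for n in('wrist','scene'):
    d=cam(n); P=cloud(d)
    if n=='wrist':
        for u,v in((222,258),(212,275),(225,290),(330,265),(340,280),(272,210),(222,250),(318,250),(205,310)): print(u,v,P[v,u].round(1))
    Q=P.reshape(-1,3); T=Q[(np.hypot(Q[:,0]-617,Q[:,1]-10)<60)]
    for sx in(-1,1):
        for lo in range(25,110,10):
            S=T[(T[:,2]>lo)&(T[:,2]<lo+10)&(abs(T[:,1]-11)<13)&(sx*(T[:,0]-617.5)>5)]
            if len(S): print(n,sx,lo,len(S),S.min(0).round(0),S.max(0).round(0))
E
```

```text
222 258 [595.  23.  85.]
212 275 [593.9  23.7 101.9]
225 290 [598.   15.4  99.4]
330 265 [642.4  21.2  91.9]
340 280 [644.   21.1 104.6]
272 210 [618.   36.7  57.9]
222 250 [593.6  23.1  76.1]
318 250 [639.4  21.4  76.2]
205 310 [596.5  24.3 126.1]
wrist -1 25 281 [579.  -2.  25.] [594.  24.  35.]
wrist -1 35 45 [591.  -2.  35.] [595.  16.  44.]
wrist -1 45 19 [591.  -2.  45.] [594.  20.  54.]
wrist -1 55 66 [589.  16.  55.] [594.  24.  60.]
wrist -1 65 80 [592.   1.  69.] [598.  24.  75.]
wrist -1 75 344 [585.   1.  75.] [598.  24.  85.]
wrist -1 85 462 [584.   1.  85.] [598.  24.  95.]
wrist -1 95 468 [584.   0.  95.] [599.  24. 105.]
wrist -1 105 589 [572.   0. 105.] [598.  24. 115.]
wrist 1 25 280 [638.  -2.  25.] [655.  24.  35.]
wrist 1 35 94 [637.  -2.  35.] [643.  23.  45.]
wrist 1 45 75 [637.  -2.  45.] [643.  24.  55.]
wrist 1 55 99 [638.  -2.  55.] [643.  24.  59.]
wrist 1 65 82 [637.   0.  68.] [645.  21.  75.]
wrist 1 75 349 [637.  -1.  75.] [652.  22.  85.]
wrist 1 85 444 [637.  -1.  85.] [652.  22.  95.]
wrist 1 95 485 [637.  -1.  95.] [652.  22. 105.]
wrist 1 105 749 
[... 206 characters left out ...]
  55.] [596.  23.  61.]
scene -1 65 11 [595.   1.  70.] [599.  19.  75.]
scene -1 75 26 [593.   0.  75.] [601.  23.  85.]
scene -1 85 26 [591.   2.  85.] [600.  23.  95.]
scene -1 95 29 [592.   2.  95.] [600.  23. 105.]
scene -1 105 28 [576.   4. 106.] [600.  23. 115.]
scene 1 25 30 [640.  -2.  25.] [658.  24.  35.]
scene 1 35 22 [641.   0.  36.] [647.  23.  45.]
scene 1 45 26 [638.   1.  45.] [648.  23.  54.]
scene 1 55 14 [641.   1.  55.] [646.  23.  60.]
scene 1 65 7 [640.  18.  71.] [648.  21.  74.]
scene 1 75 30 [638.   3.  76.] [653.  22.  85.]
scene 1 85 26 [639.   5.  85.] [652.  22.  95.]
scene 1 95 16 [639.  12.  95.] [652.  22. 104.]
scene 1 105 8 [639.  17. 106.] [654.  23. 112.]
```

View pics/s2.png

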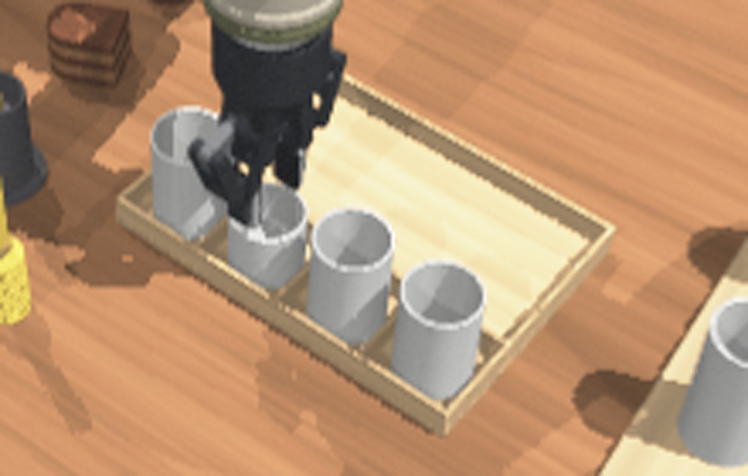

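The crop confirms it: the fingers hang above the low pot at (265,215), with their tips near z = 69 mm while the reported TCP is at 31 mm. So the fingertips end about 38 mm above the reported TCP. I'll open here and measure that offset at the wider opening.

>>> step_arm:
  moves:
    - {"jaw":76,"x":0,"y":0,"z":0,"roll":0}
    - {"jaw":76,"x":0,"y":0,"z":0,"roll":0}
    - {"jaw":76,"x":0,"y":0,"z":0,"roll":0}
    - {"jaw":76,"x":0,"y":0,"z":0,"roll":0}

```text
time_s: 5.03
eef_pos: [617.5, 11.2, 30.9]
tcp_rot: [[0.039, 0.999, 0.0], [0.999, -0.039, 0.0], [0.0, 0.0, -1.0]]
contact_force: [-0.0, 0.8, 0.6]
grip_width: 75.9
gripper_force: 0.0
```

```bash
cat >> m.py <<'E'
def tips(names=('wrist','scene')):
    """finger tip bottoms (z) and inner faces, from the clouds, in the tool frame about the measured TCP"""
    s=get_state(); R=np.array(s['tcp_rot'])
    for n in names:
        L=(cloud(cam(n)).reshape(-1,3)-s['eef_pos'])@R
        for sg in(-1,1):
            S=L[(abs(L[:,0])<11)&(sg*L[:,1]>s['grip_width']/2-3)&(sg*L[:,1]<s['grip_width']/2+14)&(L[:,2]<-28)&(L[:,2]>-60)]
            if len(S): print(n,sg,len(S),'tipz(tool) hist',np.percentile(S[:,2],[90,98,100]).round(1),'inner',np.percentile(sg*S[:,1],3).round(1),'x',S[:,0].min().round(0),S[:,0].max().round(0))
E
python3 -c "
from m import *
tips(); go(616.5,11,-8,87.8)"
```

```text
wrist -1 480 tipz(tool) hist [-49.1 -47.4 -46.7] inner 37.2 x -11.0 11.0
wrist 1 493 tipz(tool) hist [-49.2 -47.2 -46.1] inner 38.0 x -11.0 11.0
scene -1 32 tipz(tool) hist [-48.2 -47.1 -46.3] inner 36.5 x -11.0 11.0
scene 1 15 tipz(tool) hist [-46.2 -44.5 -44. ] inner 39.2 x -6.0 11.0
t 5.12 at [617.4  11.2  30.9] psi 87.8 -> roll -0.0 xyz [-0.01 -0.02  0.78] w 75.9 F [-0.6  0.3  0.5]
```

>>> step_arm:
  moves:
    - {"jaw":76,"x":0,"y":-0.01,"z":0.4,"roll":0}
    - {"jaw":76,"x":0,"y":0,"z":0.39,"roll":0}
    - {"jaw":76,"x":0,"y":0,"z":0,"roll":0}
    - {"jaw":45,"x":0,"y":0,"z":0,"roll":0}
    - {"jaw":45,"x":0,"y":0,"z":0,"roll":0}

```text
time_s: 5.75
eef_pos: [617.7, 11.2, -7.8]
tcp_rot: [[0.039, 0.999, 0.001], [0.999, -0.039, -0.0], [-0.0, 0.001, -1.0]]
contact_force: [-0.1, 0.4, -0.4]
grip_width: 55.9
gripper_force: 31.9
```

>>> step_arm:
  moves:
    - {"jaw":45,"x":0,"y":0,"z":0,"roll":0}
    - {"jaw":45,"x":0,"y":0,"z":0,"roll":0}
    - {"jaw":45,"x":0,"y":0,"z":0,"roll":0}

```text
time_s: 6.12
eef_pos: [617.1, 11.3, -8.4]
tcp_rot: [[0.039, 0.999, 0.0], [0.999, -0.039, 0.0], [0.0, 0.0, -1.0]]
contact_force: [-0.0, -0.4, 1.0]
grip_width: 55.6
gripper_force: 31.9
```

>>> step_arm:
  moves:
    - {"jaw":45,"x":0,"y":0,"z":-0.4,"roll":0}
    - {"jaw":45,"x":0,"y":0,"z":-0.8,"roll":0}
    - {"jaw":45,"x":0,"y":0,"z":-0.9,"roll":0}
    - {"jaw":45,"x":0,"y":0,"z":-0.5,"roll":0}
    - {"jaw":45,"x":0,"y":0,"z":0,"roll":0}

```text
time_s: 6.75
eef_pos: [619.5, 11.1, 126.1]
tcp_rot: [[0.039, 0.999, 0.007], [0.999, -0.039, -0.0], [-0.0, 0.007, -1.0]]
contact_force: [-0.2, 0.5, -0.2]
grip_width: 56.3
gripper_force: 32.1
```

>>> step_arm:
  moves:
    - {"jaw":45,"x":0.4,"y":0,"z":0,"roll":0}
    - {"jaw":45,"x":0.8,"y":0.02,"z":0,"roll":0}
    - {"jaw":45,"x":0.9,"y":0.03,"z":0,"roll":0}
    - {"jaw":45,"x":0.9,"y":0.03,"z":0,"roll":0}
    - {"jaw":45,"x":0.9,"y":0.03,"z":0,"roll":0}

```text
time_s: 7.38
eef_pos: [628.3, 208.4, 119.1]
tcp_rot: [[0.039, 0.999, -0.003], [0.999, -0.039, -0.0], [-0.001, -0.003, -1.0]]
contact_force: [0.1, -0.8, -0.9]
grip_width: 56.0
gripper_force: 32.1
```

>>> step_arm:
  moves:
    - {"jaw":45,"x":0.9,"y":0.03,"z":0,"roll":0}
    - {"jaw":45,"x":0.9,"y":0,"z":0,"roll":0}
    - {"jaw":45,"x":0.6,"y":0,"z":0,"roll":0}
    - {"jaw":45,"x":0.15,"y":0,"z":0,"roll":0}
    - {"jaw":45,"x":0,"y":0,"z":0,"roll":0}

```text
time_s: 8.0
eef_pos: [635.3, 333.6, 119.7]
tcp_rot: [[0.038, 0.999, -0.002], [0.999, -0.038, -0.001], [-0.001, -0.002, -1.0]]
contact_force: [-0.1, -1.4, -0.1]
grip_width: 55.8
gripper_force: 32.1
```

```bash
python3 - <<'E'
from m import *
go(636.4,333.2,-8.4+2,87.8)
for n in('wrist','scene'):
    Q=cloud(cam(n)).reshape(-1,3); e=get_state()['eef_pos']
    T=Q[(np.hypot(Q[:,0]-e[0],Q[:,1]-e[1])<38)&(Q[:,2]>166)&(Q[:,2]<195)&(abs(Q[:,1]-e[1])>13)]; print(n,'odd',len(T),np.percentile(T[:,2],[50,90,99]).round(1)); T=T[T[:,2]>np.percentile(T[:,2],99)-6]; print(fit(T[:,:2]))
    T=Q[(np.hypot(Q[:,0]-552,Q[:,1]-332)<36)&(abs(Q[:,2]-114)<5)]; print('tall',fit(T[:,:2]))
    save(cam('scene'),'s3')
E
```

```text
t 8.0 at [635.3 333.6 119.7] psi 87.8 -> roll 0.0 xyz [-0.01  0.02  2.52] w 55.8 F [-0.1 -1.4 -0.1]
wrist odd 5817 [180.2 186.4 190.3]
(array([635.4, 333.5,  26.6]), np.float64(1.06))
tall (array([551.6, 333.7,  26.4]), np.float64(0.66))
scene odd 146 [180.1 186.8 189.4]
(array([636.8, 330. ,  28.7]), np.float64(1.47))
tall (array([551.8, 334.6,  25.9]), np.float64(0.95))
```

>>> step_arm:
  moves:
    - {"jaw":45,"x":0,"y":0.02,"z":0.8,"roll":0}
    - {"jaw":45,"x":0,"y":0,"z":0.8,"roll":0}
    - {"jaw":45,"x":0,"y":0,"z":0.6,"roll":0}
    - {"jaw":45,"x":0,"y":0,"z":0.22,"roll":0}
    - {"jaw":45,"x":0,"y":0,"z":0.08,"roll":0}

```text
time_s: 8.82
eef_pos: [637.5, 332.5, -3.8]
tcp_rot: [[0.04, 0.999, -0.001], [0.999, -0.04, -0.0], [-0.0, -0.001, -1.0]]
contact_force: [0.0, -0.2, -0.8]
grip_width: 55.8
gripper_force: 32.9
```

>>> step_arm:
  moves:
    - {"jaw":45,"x":0,"y":0,"z":0.02,"roll":0}
    - {"jaw":45,"x":0,"y":0,"z":0,"roll":0}

```text
time_s: 9.07
eef_pos: [638.3, 333.6, -3.2]
tcp_rot: [[0.039, 0.999, 0.002], [0.999, -0.039, 0.001], [0.001, 0.002, -1.0]]
contact_force: [-0.1, -0.1, -1.1]
grip_width: 56.0
gripper_force: 33.0
```

>>> step_arm:
  moves:
    - {"jaw":45,"x":0,"y":0,"z":0,"roll":0}
    - {"jaw":45,"x":0,"y":0,"z":0,"roll":0}

```text
time_s: 9.32
eef_pos: [637.9, 333.4, -3.9]
tcp_rot: [[0.039, 0.999, 0.001], [0.999, -0.039, 0.0], [0.0, 0.001, -1.0]]
contact_force: [0.5, 0.3, -0.3]
grip_width: 55.8
gripper_force: 33.0
```

```bash
python3 - <<'E'
from m import *
go(636.4,333.2,-8.4+2,87.8); s=get_state(); print(s['joint_pos'].round(2),s['dq'].round(1),s['joint_efforts'].round(1))
for n in('wrist','scene'):
    Q=cloud(cam(n)).reshape(-1,3); e=s['eef_pos']
    T=Q[(np.hypot(Q[:,0]-e[0],Q[:,1]-e[1])<38)&(Q[:,2]>45)&(Q[:,2]<75)&(abs(Q[:,1]-e[1])>13)]; print(n,'odd',len(T),np.percentile(T[:,2],[50,90,99]).round(1)); T=T[T[:,2]>np.percentile(T[:,2],99)-6]; print(fit(T[:,:2]))
d=cam('scene'); cv2.imwrite('pics/s4.png',cv2.resize(cv2.cvtColor(d['pixels'],4)[200:360,330:480],None,fx=3.6,fy=3.6,interpolation=2))
E
```

```text
t 9.32 at [637.9 333.4  -3.9] psi 87.8 -> roll -0.0 xyz [-0.01 -0.03  0.05] w 55.8 F [ 0.5  0.3 -0.3]
[23.52 34.35 73.14 -0.   72.46 25.75] [ 0.1  0.1  0.1  0.  -0.  -0. ] [  0.2 -76.3 -46.4   0.1   0.1   0. ]
wrist odd 5189 [57.3 62.7 63.6]
(array([638.1, 333.4,  26.4]), np.float64(0.64))
scene odd 100 [57.  62.8 66.6]
(array([638.5, 332.8,  27.3]), np.float64(1.15))
```

View pics/s4.png

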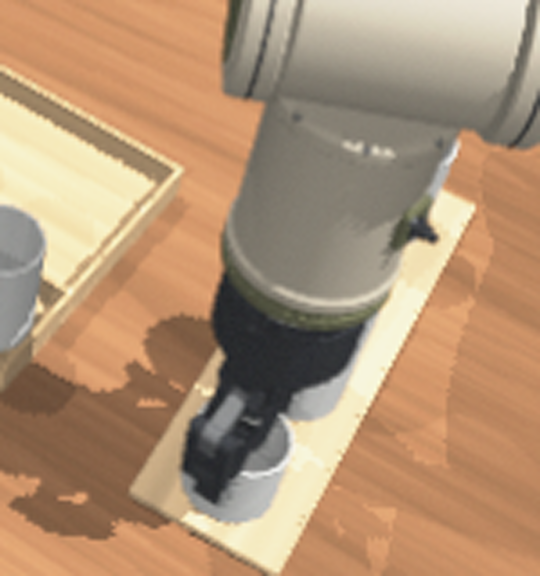

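The pot hangs just above the board's end at crop (235,490), with its rim 1–2 mm higher than when standing. I'll lower it a little and let go.

>>> step_arm:
  moves:
    - {"jaw":45,"x":0,"y":0,"z":0.03,"roll":0}
    - {"jaw":45,"x":0,"y":0,"z":0,"roll":0}
    - {"jaw":68,"x":0,"y":0,"z":0,"roll":0}
    - {"jaw":68,"x":0,"y":0,"z":0,"roll":0}
    - {"jaw":68,"x":0,"y":0,"z":0,"roll":0}

```text
time_s: 10.1
eef_pos: [637.6, 333.2, -6.0]
tcp_rot: [[0.039, 0.999, 0.0], [0.999, -0.039, 0.0], [0.0, 0.0, -1.0]]
contact_force: [0.0, -0.3, -0.8]
grip_width: 67.7
gripper_force: 0.0
```

>>> step_arm:
  moves:
    - {"jaw":68,"x":0,"y":0,"z":0,"roll":0}
    - {"jaw":68,"x":0,"y":0,"z":-0.5,"roll":0}
    - {"jaw":68,"x":0,"y":0,"z":-0.8,"roll":0}
    - {"jaw":68,"x":0,"y":0,"z":-0.9,"roll":0}
    - {"jaw":76,"x":0,"y":0,"z":-0.8,"roll":0}

```text
time_s: 10.72
eef_pos: [637.6, 333.4, 145.8]
tcp_rot: [[0.039, 0.999, 0.001], [0.999, -0.039, 0.0], [0.0, 0.001, -1.0]]
contact_force: [1.0, 0.2, 1.2]
grip_width: 76.1
gripper_force: 0.0
```

```bash
python3 - <<'E'
from m import *
Q=cloud(cam('wrist')).reshape(-1,3)
for c,z in(((638,333),60),((552,332),114),((392,319),88)):
    T=Q[(np.hypot(Q[:,0]-c[0],Q[:,1]-c[1])<40)&(abs(Q[:,2]-z)<5)]; print(len(T),fit(T[:,:2]) if len(T)>9 else '',np.percentile(T[:,2],99) if len(T) else '')
go(391.9,318.8,145,87.8)
E
```

```text
626 (array([637.6, 333. ,  26.3]), np.float64(0.68)) 61.55207384902167
1160 (array([551.3, 332.4,  26.5]), np.float64(0.65)) 115.43471478340872
340 (array([389.5, 319.3,  28.4]), np.float64(0.57)) 89.4921358397919
t 10.78 at [640.3 334.5 153.3] psi 87.8 -> roll -0.0 xyz [-0.5  -4.95  0.17] w 76.0 F [0.9 0.5 4.7]
```

>>> step_arm:
  moves:
    - {"jaw":76,"x":-0.1,"y":-0.8,"z":0,"roll":0}
    - {"jaw":76,"x":-0.1,"y":-1,"z":0,"roll":0}
    - {"jaw":76,"x":-0.1,"y":-1,"z":0,"roll":0}
    - {"jaw":76,"x":-0.1,"y":-1,"z":0,"roll":0}
    - {"jaw":76,"x":-0.1,"y":-0.8,"z":0,"roll":0}

```text
time_s: 11.4
eef_pos: [404.8, 317.1, 143.8]
tcp_rot: [[0.039, 0.999, -0.0], [0.999, -0.039, 0.0], [0.0, -0.0, -1.0]]
contact_force: [0.5, 0.4, 0.5]
grip_width: 76.0
gripper_force: 0.0
```

>>> step_arm:
  moves:
    - {"jaw":76,"x":0,"y":-0.35,"z":0,"roll":0}
    - {"jaw":76,"x":0,"y":0,"z":0,"roll":0}
    - {"jaw":76,"x":0,"y":0,"z":0,"roll":0}

```text
time_s: 11.78
eef_pos: [390.4, 318.1, 144.2]
tcp_rot: [[0.039, 0.999, 0.001], [0.999, -0.039, 0.0], [0.0, 0.001, -1.0]]
contact_force: [0.1, 0.1, 0.1]
grip_width: 76.1
gripper_force: 0.0
```

```bash
python3 - <<'E'
from m import *
Q=cloud(cam('wrist')).reshape(-1,3)
for c,z in(((392,319),88),):
    T=Q[(np.hypot(Q[:,0]-c[0],Q[:,1]-c[1])<40)&(abs(Q[:,2]-z)<5)]; print(len(T),fit(T[:,:2]) if len(T)>9 else '',np.percentile(T[:,2],99) if len(T) else '')
go(391.9,318.8,0,87.8)
E
```

```text
783 (array([390.8, 319.5,  26.3]), np.float64(0.66)) 89.51026045052147
t 11.82 at [390.4 318.  144.1] psi 87.7 -> roll -0.01 xyz [0.02 0.03 2.88] w 75.8 F [-0.1 -0.2  0.8]
```

>>> step_arm:
  moves:
    - {"jaw":76,"x":0.02,"y":0.02,"z":0.8,"roll":0}
    - {"jaw":76,"x":0,"y":0,"z":0.9,"roll":0}
    - {"jaw":76,"x":0,"y":0,"z":0.8,"roll":0}
    - {"jaw":76,"x":0,"y":0,"z":0.36,"roll":0}
    - {"jaw":76,"x":0,"y":0,"z":0,"roll":0}

```text
time_s: 12.45
eef_pos: [389.9, 318.2, -0.2]
tcp_rot: [[0.04, 0.999, -0.002], [0.999, -0.04, -0.002], [-0.002, -0.002, -1.0]]
contact_force: [0.4, -0.0, 0.4]
grip_width: 75.6
gripper_force: 0.0
```

>>> step_arm:
  moves:
    - {"jaw":45,"x":0,"y":0,"z":0,"roll":0}
    - {"jaw":45,"x":0,"y":0,"z":0,"roll":0}
    - {"jaw":45,"x":0,"y":0,"z":0,"roll":0}
    - {"jaw":45,"x":0,"y":0,"z":0,"roll":0}
    - {"jaw":45,"x":0,"y":0,"z":0,"roll":0}

```text
time_s: 13.08
eef_pos: [392.1, 319.9, 3.0]
tcp_rot: [[0.039, 0.999, 0.003], [0.999, -0.039, 0.002], [0.002, 0.003, -1.0]]
contact_force: [0.5, -1.2, 7.3]
grip_width: 55.9
gripper_force: 32.7
```

```bash
python3 - <<'E'
from m import *
# bay1 from tray walls in start clouds + wall rect
for n in('top','scene'):
    Q=np.load(n+'0.npz')['P'].reshape(-1,3)
    B=Q[(abs(Q[:,2]-26)<2.5)&(Q[:,1]>-170)&(Q[:,1]<190)&(Q[:,0]>300)&(Q[:,0]<700)]
    (c,sz,a)=cv2.minAreaRect(B[:,:2].astype(np.float32)); a=np.radians(a-90); print(n,c,sz,np.degrees(a),np.array(c)+[67*np.cos(a)+36*np.sin(a),67*np.sin(a)-36*np.cos(a)])
go(617.9,10.5,0,87.8)
E
```

```text
top (551.8991088867188, 48.257049560546875) (291.1320495605469, 210.224609375) -2.2096939086914062 [617.46124069   9.70050831]
scene (553.0126342773438, 48.04821014404297) (290.3619384765625, 215.41891479492188) -2.1082077026367188 [618.64295718   9.60785745]
t 13.07 at [392.1 319.9   3. ] psi 87.8 -> roll -0.0 xyz [-6.01  4.75  0.06] w 55.9 F [ 0.5 -1.2  7.3]
```

>>> step_arm:
  moves:
    - {"jaw":45,"x":0,"y":0,"z":-0.3,"roll":0}
    - {"jaw":45,"x":0,"y":0,"z":-0.7,"roll":0}
    - {"jaw":45,"x":0,"y":0,"z":-0.8,"roll":0}
    - {"jaw":45,"x":0,"y":0,"z":-0.6,"roll":0}
    - {"jaw":45,"x":0,"y":0,"z":-0.1,"roll":0}

```text
time_s: 13.7
eef_pos: [391.8, 319.9, 129.2]
tcp_rot: [[0.039, 0.999, 0.004], [0.999, -0.039, 0.003], [0.003, 0.004, -1.0]]
contact_force: [0.7, 0.5, -1.6]
grip_width: 56.0
gripper_force: 32.6
```

>>> step_arm:
  moves:
    - {"jaw":45,"x":-0.3,"y":0.25,"z":0,"roll":0}
    - {"jaw":45,"x":-0.7,"y":0.55,"z":0,"roll":0}
    - {"jaw":45,"x":-0.75,"y":0.6,"z":0,"roll":0}
    - {"jaw":45,"x":-0.75,"y":0.6,"z":0,"roll":0}
    - {"jaw":45,"x":-0.75,"y":0.6,"z":0,"roll":0}

```text
time_s: 14.32
eef_pos: [513.5, 149.9, 124.4]
tcp_rot: [[0.039, 0.999, -0.002], [0.999, -0.039, -0.0], [-0.0, -0.002, -1.0]]
contact_force: [1.1, 1.4, -2.0]
grip_width: 56.0
gripper_force: 32.5
```

>>> step_arm:
  moves:
    - {"jaw":45,"x":-0.75,"y":0.6,"z":0,"roll":0}
    - {"jaw":45,"x":-0.75,"y":0.6,"z":0,"roll":0}
    - {"jaw":45,"x":-0.75,"y":0.6,"z":0,"roll":0}
    - {"jaw":45,"x":-0.4,"y":0.35,"z":0,"roll":0}
    - {"jaw":45,"x":0,"y":0,"z":0,"roll":0}

```text
time_s: 14.95
eef_pos: [615.8, 13.1, 124.0]
tcp_rot: [[0.042, 0.999, -0.002], [0.999, -0.042, -0.0], [-0.0, -0.002, -1.0]]
contact_force: [-0.2, -0.1, -1.1]
grip_width: 55.7
gripper_force: 32.6
```

>>> step_arm:
  moves:
    - {"jaw":45,"x":0,"y":0,"z":0,"roll":0}
    - {"jaw":45,"x":0,"y":0,"z":0,"roll":0}

```text
time_s: 15.2
eef_pos: [615.3, 15.8, 125.4]
tcp_rot: [[0.038, 0.999, -0.001], [0.999, -0.038, 0.0], [0.0, -0.001, -1.0]]
contact_force: [0.4, -0.0, -1.1]
grip_width: 55.9
gripper_force: 32.6
```

```bash
python3 - <<'E'
from m import *
go(617.5,10.2,0,87.8)
for n in('wrist','scene'):
    Q=cloud(cam(n)).reshape(-1,3); e=get_state()['eef_pos']
    T=Q[(np.hypot(Q[:,0]-e[0],Q[:,1]-e[1])<38)&(Q[:,2]>185)&(Q[:,2]<235)&(abs(Q[:,1]-e[1])>13)]; z=np.percentile(T[:,2],99); T=T[(T[:,2]>z-6)]; print(n,'new',len(T),z.round(1),fit(T[:,:2]))
    for c in((614,-60.6),(620.8,84)):
        T=Q[(np.hypot(Q[:,0]-c[0],Q[:,1]-c[1])<40)&(abs(Q[:,2]-86)<5)]; print(len(T),fit(T[:,:2]) if len(T)>9 else '')
E
```

```text
t 15.2 at [615.3  15.8 125.4] psi 87.8 -> roll 0.0 xyz [-0.11  0.05  2.51] w 55.9 F [ 0.4 -0.  -1.1]
wrist new 915 234.8 (array([  7074.3, 172376.6, 172465.1]), np.float64(0.3))
0 
1036 (array([619.9,  83.7,  26.1]), np.float64(0.67))
scene new 15 234.4 (array([616.1,  20.1,  27.5]), np.float64(3.06))
119 (array([614.3, -60.2,  26.5]), np.float64(1.04))
107 (array([622. ,  84.8,  26.5]), np.float64(0.97))
```

>>> step_arm:
  moves:
    - {"jaw":45,"x":-0.11,"y":0.05,"z":0.4,"roll":0}
    - {"jaw":45,"x":0,"y":0,"z":0.8,"roll":0}
    - {"jaw":45,"x":0,"y":0,"z":0.7,"roll":0}
    - {"jaw":45,"x":0,"y":0,"z":0.4,"roll":0}
    - {"jaw":45,"x":0,"y":0,"z":0,"roll":0}

```text
time_s: 15.92
eef_pos: [616.3, 9.3, 8.3]
tcp_rot: [[0.039, 0.999, -0.004], [0.999, -0.039, 0.0], [0.0, -0.004, -1.0]]
contact_force: [0.1, 0.2, -1.3]
grip_width: 55.8
gripper_force: 32.6
```

>>> step_arm:
  moves:
    - {"jaw":45,"x":0,"y":0,"z":0.1,"roll":0}
    - {"jaw":45,"x":0,"y":0,"z":0,"roll":0}
    - {"jaw":45,"x":0,"y":0,"z":0,"roll":0}

```text
time_s: 16.3
eef_pos: [619.3, 9.1, 7.1]
tcp_rot: [[0.039, 0.999, 0.002], [0.999, -0.039, -0.0], [-0.0, 0.002, -1.0]]
contact_force: [0.3, 0.0, -1.3]
grip_width: 55.9
gripper_force: 32.6
```

```bash
python3 - <<'E'
from m import *
go(617.5,10.2,1,87.8)
for n in('wrist','scene'):
    Q=cloud(cam(n)).reshape(-1,3); e=get_state()['eef_pos']
    T=Q[(np.hypot(Q[:,0]-e[0],Q[:,1]-e[1])<34)&(Q[:,2]>80)&(Q[:,2]<97)&(abs(Q[:,1]-e[1])>13)]; z=np.percentile(T[:,2],99); T=T[(T[:,2]>z-6)]; print(n,'new',len(T),z.round(1),fit(T[:,:2]))
E
```

```text
t 16.3 at [619.3   9.1   7.1] psi 87.8 -> roll -0.0 xyz [ 0.02 -0.04  0.12] w 55.9 F [ 0.3  0.  -1.3]
wrist new 1552 94.7 (array([619.2,   8.9,  26.7]), np.float64(0.92))
scene new 25 95.2 (array([620.5,   3.5,  31.1]), np.float64(1.35))
```

>>> step_arm:
  moves:
    - {"jaw":45,"x":0.02,"y":-0.03,"z":0.1,"roll":0}
    - {"jaw":45,"x":0,"y":0,"z":0,"roll":0}
    - {"jaw":45,"x":0,"y":0,"z":0,"roll":0}

```text
time_s: 16.77
eef_pos: [617.3, 10.3, 1.1]
tcp_rot: [[0.039, 0.999, 0.001], [0.999, -0.039, 0.0], [0.0, 0.001, -1.0]]
contact_force: [1.6, -0.0, 1.5]
grip_width: 55.6
gripper_force: 32.8
```

```bash
python3 - <<'E'
from m import *
go(617.5,10.2,1,87.8)
for n in('wrist',):
    Q=cloud(cam(n)).reshape(-1,3); e=get_state()['eef_pos']
    T=Q[(np.hypot(Q[:,0]-e[0],Q[:,1]-e[1])<34)&(Q[:,2]>80)&(Q[:,2]<97)&(abs(Q[:,1]-e[1])>13)]; z=np.percentile(T[:,2],99); T=T[(T[:,2]>z-6)]; print(n,'new',len(T),z.round(1),fit(T[:,:2]))
E
```

```text
t 16.77 at [617.3  10.3   1.1] psi 87.8 -> roll -0.0 xyz [-0.  0.  0.] w 55.6 F [ 1.6 -0.   1.5]
wrist new 126 95.5 (array([591.6, 147.5, 123.9]), np.float64(0.2))
```

>>> step_arm:
  moves:
    - {"jaw":76,"x":0,"y":0,"z":0,"roll":0}
    - {"jaw":76,"x":0,"y":0,"z":0,"roll":0}
    - {"jaw":76,"x":0,"y":0,"z":0,"roll":0}
    - {"jaw":76,"x":0,"y":0,"z":0,"roll":0}

```text
time_s: 17.32
eef_pos: [616.8, 10.3, 0.8]
tcp_rot: [[0.039, 0.999, -0.0], [0.999, -0.039, 0.0], [0.0, -0.0, -1.0]]
contact_force: [0.2, -0.5, -0.5]
grip_width: 76.2
gripper_force: 0.0
```

>>> step_arm:
  moves:
    - {"jaw":76,"x":0,"y":0,"z":-0.4,"roll":0}
    - {"jaw":76,"x":0,"y":0,"z":-0.8,"roll":0}
    - {"jaw":76,"x":0,"y":0,"z":-1,"roll":0}
    - {"jaw":76,"x":0,"y":0,"z":-1,"roll":0}
    - {"jaw":76,"x":0,"y":0,"z":-0.6,"roll":0}

```text
time_s: 17.95
eef_pos: [618.4, 10.2, 196.5]
tcp_rot: [[0.039, 0.999, 0.006], [0.999, -0.039, -0.0], [-0.0, 0.006, -1.0]]
contact_force: [0.8, -0.5, 0.0]
grip_width: 76.0
gripper_force: 0.0
```

```bash
python3 - <<'E'
from m import *
go(670.3,-199.6,190,87.8)
for n in('wrist','scene','top'):
    Q=cloud(cam(n)).reshape(-1,3)
    for c in((617.5,10.2),(614,-60.6),(621,84)):
        T=Q[(np.hypot(Q[:,0]-c[0],Q[:,1]-c[1])<36)&(abs(Q[:,2]-87)<5)]; print(n,len(T),(fit(T[:,:2]),np.percentile(T[:,2],99).round(1)) if len(T)>9 else '')
E
```

```text
t 17.95 at [618.4  10.2 196.5] psi 87.8 -> roll -0.0 xyz [-4.15  1.2   0.13] w 76.0 F [ 0.8 -0.5  0. ]
wrist 501 ((array([617.3,   9.9,  26.3]), np.float64(0.68)), np.float64(87.5))
wrist 484 ((array([613.2, -59.5,  26.4]), np.float64(0.68)), np.float64(87.5))
wrist 566 ((array([619.9,  83.6,  26.2]), np.float64(0.67)), np.float64(87.5))
scene 111 ((array([618.4,   9.7,  26.6]), np.float64(1.05)), np.float64(88.9))
scene 103 ((array([614.5, -60.1,  26.5]), np.float64(1.12)), np.float64(89.3))
scene 95 ((array([621.9,  84.6,  26.5]), np.float64(1.04)), np.float64(87.3))
top 40 ((array([617.6,   8.7,  26.9]), np.float64(0.72)), np.float64(88.9))
top 34 ((array([613.6, -61.8,  25.8]), np.float64(0.64)), np.float64(90.7))
top 91 ((array([620.3,  82.4,  26.4]), np.float64(0.75)), np.float64(89.8))
```

>>> step_arm:
  moves:
    - {"jaw":50,"x":-0.5,"y":0.1,"z":0,"roll":0}
    - {"jaw":50,"x":-0.9,"y":0.3,"z":0,"roll":0}
    - {"jaw":50,"x":-0.95,"y":0.3,"z":0,"roll":0}
    - {"jaw":50,"x":-0.9,"y":0.3,"z":0,"roll":0}
    - {"jaw":50,"x":-0.7,"y":0.2,"z":0,"roll":0}

```text
time_s: 18.73
eef_pos: [668.5, -191.2, 189.2]
tcp_rot: [[0.04, 0.999, -0.002], [0.999, -0.04, 0.001], [0.001, -0.002, -1.0]]
contact_force: [0.6, 0.2, -0.0]
grip_width: 49.7
gripper_force: 0.0
```

>>> step_arm:
  moves:
    - {"jaw":50,"x":-0.2,"y":0,"z":0,"roll":0}
    - {"jaw":50,"x":0,"y":0,"z":0,"roll":0}
    - {"jaw":50,"x":0,"y":0,"z":0,"roll":0}

```text
time_s: 19.1
eef_pos: [668.6, -197.9, 190.6]
tcp_rot: [[0.038, 0.999, -0.001], [0.999, -0.038, 0.001], [0.001, -0.001, -1.0]]
contact_force: [-0.7, 0.1, 0.2]
grip_width: 49.9
gripper_force: 0.0
```

```bash
python3 - <<'E'
from m import *
go(670.3,-199.6,117,87.8)
d=cam('wrist'); save(d,'w5'); Q=cloud(d).reshape(-1,3)
T=Q[(np.hypot(Q[:,0]-670,Q[:,1]+200)<30)]
for a,b in((201,212),(185,195),(150,160),(120,130)):
    S=T[(T[:,2]>a)&(T[:,2]<b)]; print(a,len(S),S.mean(0).round(1) if len(S) else '',fit(S[:,:2],8) if len(S)>9 else '')
S=T[(abs(T[:,2]-85)<5)]; S=S[np.hypot(S[:,0]-668,S[:,1]+199.7)>16]; print('can',len(S),fit(S[:,:2]))
E
```

```text
t 19.1 at [ 668.6 -197.9  190.6] psi 87.8 -> roll 0.0 xyz [-0.03  0.04  1.47] w 49.9 F [-0.7  0.1  0.2]
201 537 [ 670.2 -198.4  205.5] (array([ 670.2, -201.9]), np.float64(2.59))
185 121 [ 670.3 -193.5  190.2] (array([ 670.2, -200. ]), np.float64(0.17))
150 82 [ 670.3 -193.6  155.2] (array([ 670.1, -200. ]), np.float64(0.14))
120 54 [ 670.2 -193.6  124.7] (array([ 670.1, -200. ]), np.float64(0.13))
can 456 (array([ 668.3, -198.5,   23.1]), np.float64(0.79))
```

View pics/w5.png

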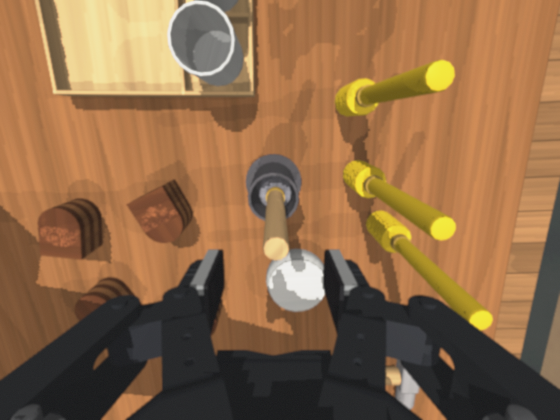

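The brush handle's top is at (277,248), midway between the open fingertips at (205,260) and (345,260). The brush stands upright in its can at (272,190).

>>> step_arm:
  moves:
    - {"jaw":50,"x":-0.04,"y":0.03,"z":0.5,"roll":0}
    - {"jaw":50,"x":0,"y":0,"z":0.6,"roll":0}
    - {"jaw":50,"x":0,"y":0,"z":0.37,"roll":0}
    - {"jaw":50,"x":0,"y":0,"z":0,"roll":0}
    - {"jaw":50,"x":0,"y":0,"z":0,"roll":0}

```text
time_s: 19.77
eef_pos: [670.9, -201.4, 118.9]
tcp_rot: [[0.039, 0.999, 0.002], [0.999, -0.039, -0.001], [-0.001, 0.002, -1.0]]
contact_force: [0.4, -0.6, 1.2]
grip_width: 50.2
gripper_force: 0.0
```

```bash
python3 -c "
from m import *
go(670.2,-200,117,87.8)"
```

```text
t 19.77 at [ 670.9 -201.4  118.9] psi 87.8 -> roll -0.0 xyz [ 0.03 -0.02  0.04] w 50.2 F [ 0.4 -0.6  1.2]
```

>>> step_arm:
  moves:
    - {"jaw":5,"x":0.02,"y":-0.01,"z":0.03,"roll":0}
    - {"jaw":5,"x":0,"y":0,"z":0,"roll":0}
    - {"jaw":5,"x":0,"y":0,"z":0,"roll":0}
    - {"jaw":5,"x":0,"y":0,"z":0,"roll":0}
    - {"jaw":5,"x":0,"y":0,"z":0,"roll":0}
  squeeze: 50

```text
time_s: 20.4
eef_pos: [670.3, -200.7, 117.0]
tcp_rot: [[0.039, 0.999, 0.001], [0.999, -0.039, -0.001], [-0.001, 0.002, -1.0]]
contact_force: [-0.9, 0.2, 6.0]
grip_width: 14.6
gripper_force: 49.1
```

>>> step_arm:
  moves:
    - {"jaw":5,"x":0,"y":0,"z":0,"roll":0}
    - {"jaw":5,"x":0,"y":0,"z":0,"roll":0}
    - {"jaw":5,"x":0,"y":0,"z":0,"roll":0}

```text
time_s: 20.78
eef_pos: [670.3, -200.7, 117.0]
tcp_rot: [[0.039, 0.999, 0.001], [0.999, -0.039, -0.001], [-0.001, 0.002, -1.0]]
contact_force: [-0.5, -0.2, 5.0]
grip_width: 14.8
gripper_force: 49.1
```

```bash
python3 - <<'E'
from m import *
go(617.7,9.7,117,87.8)
for n in('wrist','scene'):
    L=cloud(cam(n)).reshape(-1,3)
    S=L[(np.hypot(L[:,0]-670,L[:,1]+200)<14)&(L[:,2]<220)&(L[:,2]>60)]
    for z in range(80,220,20): 
        k=S[(S[:,2]>z)&(S[:,2]<z+20)]; print(n,z,len(k),k.mean(0).round(1) if len(k) else '',k.min(0).round(0) if len(k) else '')
E
```

```text
t 20.77 at [ 670.3 -200.7  117. ] psi 87.8 -> roll -0.0 xyz [ 4.16 -1.21 -0.  ] w 14.8 F [-0.5 -0.2  5. ]
wrist 80 224 [ 670.3 -194.    87.8] [ 661. -203.   80.]
wrist 100 226 [ 670.4 -193.6  110.6] [ 663. -200.  100.]
wrist 120 302 [ 670.7 -193.7  130.7] [ 663. -201.  120.]
wrist 140 434 [ 670.7 -193.5  151. ] [ 661. -199.  140.]
wrist 160 868 [ 670.3 -192.7  170.6] [ 660. -198.  160.]
wrist 180 1712 [ 670.5 -194.5  191.1] [ 660. -211.  180.]
wrist 200 1914 [ 670.6 -198.2  205.2] [ 660. -211.  200.]
scene 80 35 [ 673.1 -195.    90.9] [ 663. -207.   80.]
scene 100 42 [ 673.9 -195.7  110.7] [ 664. -205.  101.]
scene 120 39 [ 674.1 -195.9  130.5] [ 665. -204.  122.]
scene 140 37 [ 672.4 -194.3  149.6] [ 662. -202.  140.]
scene 160 45 [ 669.  -192.5  170.4] [ 661. -197.  160.]
scene 180 49 [ 667.8 -193.   189.7] [ 658. -200.  181.]
scene 200 40 [ 664.8 -196.2  206.3] [ 656. -207.  200.]
```

>>> step_arm:
  moves:
    - {"jaw":5,"x":0,"y":0,"z":-0.4,"roll":0}
    - {"jaw":5,"x":0,"y":0,"z":-0.6,"roll":0}
    - {"jaw":5,"x":0,"y":0,"z":-0.6,"roll":0}
    - {"jaw":5,"x":0,"y":0,"z":-0.5,"roll":0}
    - {"jaw":5,"x":0,"y":0,"z":-0.2,"roll":0}

```text
time_s: 21.5
eef_pos: [670.7, -200.8, 234.1]
tcp_rot: [[0.039, 0.999, 0.003], [0.999, -0.039, -0.001], [-0.001, 0.004, -1.0]]
contact_force: [0.3, -0.7, -0.7]
grip_width: 14.8
gripper_force: 48.8
```

>>> step_arm:
  moves:
    - {"jaw":5,"x":0.3,"y":-0.1,"z":0,"roll":0}
    - {"jaw":5,"x":0.6,"y":-0.2,"z":0,"roll":0}
    - {"jaw":5,"x":0.7,"y":-0.2,"z":0,"roll":0}
    - {"jaw":5,"x":0.7,"y":-0.2,"z":0,"roll":0}
    - {"jaw":5,"x":0.7,"y":-0.2,"z":0,"roll":0}

```text
time_s: 22.12
eef_pos: [628.9, -46.5, 228.9]
tcp_rot: [[0.039, 0.999, -0.003], [0.999, -0.039, 0.001], [0.001, -0.003, -1.0]]
contact_force: [0.0, -0.7, -0.1]
grip_width: 15.0
gripper_force: 48.8
```

>>> step_arm:
  moves:
    - {"jaw":5,"x":0.6,"y":-0.2,"z":0,"roll":0}
    - {"jaw":5,"x":0.4,"y":-0.1,"z":0,"roll":0}
    - {"jaw":5,"x":0.16,"y":0,"z":0,"roll":0}
    - {"jaw":5,"x":0,"y":0,"z":0,"roll":0}
    - {"jaw":5,"x":0,"y":0,"z":0,"roll":0}

```text
time_s: 22.75
eef_pos: [618.1, 8.8, 230.7]
tcp_rot: [[0.04, 0.999, -0.0], [0.999, -0.04, -0.0], [-0.0, -0.0, -1.0]]
contact_force: [0.3, 0.6, -1.3]
grip_width: 14.7
gripper_force: 48.9
```

```bash
python3 - <<'E'
from m import *
go(617.7,9.7,230,87.8); e=get_state()['eef_pos']
for n in('wrist','scene','top'):
    L=cloud(cam(n)).reshape(-1,3)
    S=L[(np.hypot(L[:,0]-e[0],L[:,1]-e[1])<32)&(L[:,2]<240)&(L[:,2]>96)]
    for z in (96,110,120,130,140,150,160,180,200,220): 
        k=S[(S[:,2]>z)&(S[:,2]<z+20)]; print(n,z,len(k),k.mean(0).round(1) if len(k) else '',(k.min(0).round(0),k.max(0).round(0),fit(k[:,:2],17 if z<170 else 8)) if len(k)>9 else '')
E
```

```text
t 22.75 at [618.1   8.8 230.7] psi 87.7 -> roll -0.01 xyz [ 0.02 -0.01  0.01] w 14.7 F [ 0.3  0.6 -1.3]
wrist 96 0  
wrist 110 47 [619.1  23.  124.6] (array([603.,  16., 122.]), array([633.,  26., 130.]), (array([618.2,   8.8]), np.float64(0.23)))
wrist 120 130 [618.6  22.9 131.3] (array([603.,  11., 122.]), array([635.,  26., 140.]), (array([618.2,   8.8]), np.float64(0.24)))
wrist 130 153 [618.8  22.9 140.1] (array([603.,  11., 130.]), array([635.,  26., 150.]), (array([618.2,   8.8]), np.float64(0.25)))
wrist 140 135 [618.9  23.1 150.1] (array([602.,  11., 140.]), array([635.,  26., 160.]), (array([618.2,   8.7]), np.float64(0.25)))
wrist 150 183 [618.8  22.9 161.5] (array([602.,  11., 152.]), array([635.,  26., 170.]), (array([618.2,   8.7]), np.float64(0.25)))
wrist 160 852 [618.7  16.1 176.2] (array([602.,  -3., 160.]), array([635.,  26., 180.]), (array([618. ,   6.3]), np.float64(2.67)))
wrist 180 207 [618.3  15.4 193.1] (array([609.,   5., 180.]), array([628.,  19., 200.]), (array([618.3,  10.4]), np.float64(0.74)))
wrist 200 186 [618.4  15.8 210.6] (array([610.,   8., 200.])
[... 1436 characters left out ...]
7] (array([602.,  -6., 120.]), array([612.,  16., 128.]), (array([590.9,  -1.9]), np.float64(2.58)))
top 120 21 [605.5   3.8 127.5] (array([602.,  -7., 120.]), array([612.,  16., 138.]), (array([619.7,   8.8]), np.float64(0.35)))
top 130 16 [606.6   0.8 138. ] (array([603.,  -7., 131.]), array([614.,  13., 150.]), (array([619.7,   8.7]), np.float64(0.33)))
top 140 11 [607.8  -2.6 148.2] (array([603.,  -7., 140.]), array([614.,   2., 160.]), (array([595.8, -14.2]), np.float64(0.93)))
top 150 9 [608.9  -3.9 160.1] 
top 160 34 [615.7  -3.9 174.5] (array([605.,  -8., 162.]), array([630.,   1., 180.]), (array([617.7,  11.1]), np.float64(1.42)))
top 180 8 [618.6  -3.  182.1] 
top 200 0  
top 220 0
```

>>> step_arm:
  moves:
    - {"jaw":5,"x":0.02,"y":-0.01,"z":0.5,"roll":0}
    - {"jaw":5,"x":0,"y":0,"z":0.6,"roll":0}
    - {"jaw":5,"x":0,"y":0,"z":0.6,"roll":0}
    - {"jaw":5,"x":0,"y":0,"z":0.3,"roll":0}
    - {"jaw":5,"x":0,"y":0,"z":0,"roll":0}

```text
time_s: 23.52
eef_pos: [616.6, 10.5, 129.7]
tcp_rot: [[0.039, 0.999, -0.002], [0.999, -0.039, 0.0], [0.0, -0.002, -1.0]]
contact_force: [-0.1, 0.2, -0.8]
grip_width: 15.3
gripper_force: 48.9
```

```bash
python3 - <<'E'
from m import *
go(617.7,9.7,129,87.8)
Q=cloud(cam('wrist')).reshape(-1,3)
for c in((617.5,10.2),(614,-60.6),(621,84)):
    T=Q[(np.hypot(Q[:,0]-c[0],Q[:,1]-c[1])<36)&(np.hypot(Q[:,0]-c[0],Q[:,1]-c[1])>20)&(abs(Q[:,2]-87)<5)]; print(len(T),(fit(T[:,:2]),np.percentile(T[:,2],99).round(1)) if len(T)>9 else '')
E
```

```text
t 23.52 at [616.6  10.5 129.7] psi 87.7 -> roll -0.01 xyz [-0.01  0.02  0.01] w 15.3 F [-0.1  0.2 -0.8]
701 ((array([617.4,  10. ,  26.3]), np.float64(0.66)), np.float64(87.6))
0 
985 ((array([619.9,  83.6,  26.2]), np.float64(0.68)), np.float64(87.7))
```

>>> step_arm:
  moves:
    - {"jaw":5,"x":0,"y":0,"z":0.04,"roll":0}
    - {"jaw":5,"x":0,"y":0,"z":0,"roll":0}
    - {"jaw":5,"x":0,"y":0,"z":-0.6,"roll":0}
    - {"jaw":5,"x":0,"y":0,"z":-0.5,"roll":0}
    - {"jaw":5,"x":0,"y":0,"z":0,"roll":0}

```text
time_s: 24.2
eef_pos: [619.5, 10.6, 187.4]
tcp_rot: [[0.039, 0.999, 0.006], [0.999, -0.039, -0.0], [-0.0, 0.006, -1.0]]
contact_force: [0.5, -0.4, -1.2]
grip_width: 14.8
gripper_force: 48.9
```

>>> step_arm:
  moves:
    - {"jaw":5,"x":0,"y":0,"z":0,"roll":0}
    - {"jaw":5,"x":0,"y":0,"z":0.6,"roll":0}
    - {"jaw":5,"x":0,"y":0,"z":0.5,"roll":0}
    - {"jaw":5,"x":0,"y":0,"z":0,"roll":0}
    - {"jaw":5,"x":0,"y":0,"z":0,"roll":0}

```text
time_s: 24.82
eef_pos: [617.3, 10.8, 129.0]
tcp_rot: [[0.039, 0.999, -0.001], [0.999, -0.039, 0.0], [0.0, -0.001, -1.0]]
contact_force: [0.1, -0.8, -0.8]
grip_width: 14.7
gripper_force: 48.9
```

>>> step_arm:
  moves:
    - {"jaw":5,"x":0,"y":0,"z":-0.6,"roll":0}
    - {"jaw":5,"x":0,"y":0,"z":-0.5,"roll":0}
    - {"jaw":5,"x":0,"y":0,"z":0,"roll":0}
    - {"jaw":5,"x":0,"y":0,"z":0,"roll":0}

```text
time_s: 25.32
eef_pos: [617.3, 10.7, 183.5]
tcp_rot: [[0.039, 0.999, -0.0], [0.999, -0.039, 0.0], [0.0, -0.0, -1.0]]
contact_force: [-0.2, 0.7, -1.0]
grip_width: 14.5
gripper_force: 49.0
```

>>> step_arm:
  moves:
    - {"jaw":5,"x":0,"y":0,"z":0.6,"roll":0}
    - {"jaw":5,"x":0,"y":0,"z":0.5,"roll":0}
    - {"jaw":5,"x":0,"y":0,"z":0,"roll":0}
    - {"jaw":5,"x":0,"y":0,"z":0,"roll":0}

```text
time_s: 25.82
eef_pos: [617.4, 10.8, 129.1]
tcp_rot: [[0.039, 0.999, -0.0], [0.999, -0.039, 0.0], [0.0, -0.0, -1.0]]
contact_force: [0.4, 0.7, -0.3]
grip_width: 15.1
gripper_force: 48.9
```

```bash
python3 - <<'E'
from m import *
go(617.7,9.7,129,87.8)
Q=cloud(cam('wrist')).reshape(-1,3)
for c in((617.5,10.2),):
    T=Q[(np.hypot(Q[:,0]-c[0],Q[:,1]-c[1])<36)&(np.hypot(Q[:,0]-c[0],Q[:,1]-c[1])>20)&(abs(Q[:,2]-87)<5)]; print(len(T),(fit(T[:,:2]),np.percentile(T[:,2],99).round(1)) if len(T)>9 else '')
E
```

```text
t 25.82 at [617.4  10.8 129.1] psi 87.8 -> roll -0.0 xyz [-0.02  0.01  0.  ] w 15.1 F [ 0.4  0.7 -0.3]
705 ((array([617.4,  10. ,  26.3]), np.float64(0.66)), np.float64(87.5))
```

>>> step_arm:
  moves:
    - {"jaw":5,"x":0,"y":0,"z":-0.5,"roll":0}
    - {"jaw":5,"x":0,"y":0,"z":-0.6,"roll":0}
    - {"jaw":5,"x":0,"y":0,"z":-0.6,"roll":0}
    - {"jaw":5,"x":0,"y":0,"z":-0.35,"roll":0}
    - {"jaw":5,"x":0,"y":0,"z":0,"roll":0}

```text
time_s: 26.5
eef_pos: [618.7, 10.7, 233.8]
tcp_rot: [[0.039, 0.999, 0.004], [0.999, -0.039, -0.0], [-0.0, 0.004, -1.0]]
contact_force: [0.2, -0.1, -1.5]
grip_width: 14.7
gripper_force: 49.0
```

>>> step_arm:
  moves:
    - {"jaw":5,"x":-0.4,"y":0.1,"z":0,"roll":0}
    - {"jaw":5,"x":-0.6,"y":0.2,"z":0,"roll":0}
    - {"jaw":5,"x":-0.7,"y":0.2,"z":0,"roll":0}
    - {"jaw":5,"x":-0.7,"y":0.2,"z":0,"roll":0}
    - {"jaw":5,"x":-0.7,"y":0.2,"z":0,"roll":0}

```text
time_s: 27.12
eef_pos: [655.6, -148.3, 229.1]
tcp_rot: [[0.04, 0.999, -0.003], [0.999, -0.04, 0.001], [0.0, -0.003, -1.0]]
contact_force: [0.3, 0.5, -0.2]
grip_width: 14.9
gripper_force: 48.9
```

>>> step_arm:
  moves:
    - {"jaw":5,"x":-0.6,"y":0.2,"z":0,"roll":0}
    - {"jaw":5,"x":-0.37,"y":0.1,"z":0,"roll":0}
    - {"jaw":5,"x":-0.1,"y":0,"z":0,"roll":0}
    - {"jaw":5,"x":0,"y":0,"z":0,"roll":0}
    - {"jaw":5,"x":0,"y":0,"z":0,"roll":0}

```text
time_s: 27.75
eef_pos: [669.3, -198.8, 231.6]
tcp_rot: [[0.038, 0.999, 0.0], [0.999, -0.038, 0.0], [0.0, 0.0, -1.0]]
contact_force: [0.6, 0.2, -1.6]
grip_width: 14.7
gripper_force: 48.9
```

```bash
python3 - <<'E'
from m import *
go(669.5,-199.7,117,87.8); e=get_state()['eef_pos']
Q=cloud(cam('wrist')).reshape(-1,3)
T=Q[np.hypot(Q[:,0]-e[0],Q[:,1]-e[1])<30]
for a,b in((120,140),(140,170)):
    k=T[(T[:,2]>a)&(T[:,2]<b)]; print(len(k),fit(k[:,:2],17))
S=T[abs(T[:,2]-85)<5]; print('can',len(S),fit(S[:,:2]) if len(S)>9 else '')
E
```

```text
t 27.75 at [ 669.3 -198.8  231.6] psi 87.8 -> roll 0.0 xyz [-0.02  0.01  2.29] w 14.7 F [ 0.6  0.2 -1.6]
113 (array([ 669.4, -198.7]), np.float64(0.24))
246 (array([ 669.5, -198.8]), np.float64(0.25))
can 264 (array([ 668.2, -198.6,   23.2]), np.float64(0.8))
```

>>> step_arm:
  moves:
    - {"jaw":5,"x":0,"y":-0.02,"z":0.5,"roll":0}
    - {"jaw":5,"x":0,"y":0,"z":0.6,"roll":0}
    - {"jaw":5,"x":0,"y":0,"z":0.6,"roll":0}
    - {"jaw":5,"x":0,"y":0,"z":0.4,"roll":0}
    - {"jaw":5,"x":0,"y":0,"z":0.14,"roll":0}

```text
time_s: 28.42
eef_pos: [667.6, -199.1, 117.9]
tcp_rot: [[0.038, 0.999, -0.002], [0.999, -0.038, 0.001], [0.001, -0.002, -1.0]]
contact_force: [-0.3, 0.6, -1.6]
grip_width: 15.0
gripper_force: 49.0
```

>>> step_arm:
  moves:
    - {"jaw":5,"x":0,"y":0,"z":0,"roll":0}
    - {"jaw":5,"x":0,"y":0,"z":0,"roll":0}

```text
time_s: 28.68
eef_pos: [669.2, -200.2, 121.2]
tcp_rot: [[0.039, 0.999, 0.002], [0.999, -0.039, -0.001], [-0.001, 0.002, -1.0]]
contact_force: [0.6, -1.4, 0.0]
grip_width: 14.5
gripper_force: 49.0
```

>>> step_arm:
  moves:
    - {"jaw":5,"x":0,"y":0,"z":0.05,"roll":0}
    - {"jaw":5,"x":0,"y":0,"z":0,"roll":0}
    - {"jaw":46,"x":0,"y":0,"z":0,"roll":0}
    - {"jaw":46,"x":0,"y":0,"z":0,"roll":0}
    - {"jaw":46,"x":0,"y":0,"z":0,"roll":0}

```text
time_s: 29.3
eef_pos: [668.3, -199.9, 117.0]
tcp_rot: [[0.039, 0.999, 0.0], [0.999, -0.039, -0.0], [-0.0, 0.0, -1.0]]
contact_force: [-0.1, 0.1, -0.6]
grip_width: 46.3
gripper_force: 0.0
```

>>> step_arm:
  moves:
    - {"jaw":46,"x":0,"y":0,"z":0,"roll":0}
    - {"jaw":46,"x":0,"y":0,"z":-0.5,"roll":0}
    - {"jaw":46,"x":0,"y":0,"z":-0.9,"roll":0}
    - {"jaw":60,"x":0,"y":0,"z":-0.6,"roll":0}
    - {"jaw":60,"x":0,"y":0,"z":0,"roll":0}

```text
time_s: 29.92
eef_pos: [670.2, -200.6, 221.3]
tcp_rot: [[0.039, 0.999, 0.006], [0.999, -0.039, -0.002], [-0.002, 0.007, -1.0]]
contact_force: [0.4, -0.5, -0.2]
grip_width: 60.2
gripper_force: 0.0
```

```bash
cat >> m.py <<'E'
def heels(n,reg=(250,640,-560,-130),zr=(36,56)):
    P=cloud(cam(n)).reshape(-1,3)
    X=P[(P[:,2]>zr[0])&(P[:,2]<zr[1])&(P[:,0]>reg[0])&(P[:,0]<reg[1])&(P[:,1]>reg[2])&(P[:,1]<reg[3])]
    ix=((X[:,:2]-[reg[0],reg[2]])/2.5).astype(int); g=np.zeros((200,200),np.uint8); g[ix[:,0],ix[:,1]]=255
    g=cv2.morphologyEx(g,cv2.MORPH_CLOSE,np.ones((3,3))); k,l,st,_=cv2.connectedComponentsWithStats(g)
    for i in range(1,k):
        s=l[ix[:,0],ix[:,1]]==i
        T=X[s&(X[:,2]>np.median(X[s,2])-3)]
        if st[i,4]>80:
            c,sz,a=cv2.minAreaRect(T[:,:2].astype(np.float32)); a=a if sz[0]>sz[1] else a+90
            print(n,'c',np.round(c,1),'size',np.round(sorted(sz),1),'long axis',round(a%180,1),'z',np.median(T[:,2]).round(1))
E
python3 - <<'E'
from m import *
go(538.2,-228,150,114.8)
heels('top'); heels('scene')
for n in('wrist','scene'):
    Q=cloud(cam(n)).reshape(-1,3)
    T=Q[(np.hypot(Q[:,0]-669,Q[:,1]+199)<26)]
    for a,b in((201,212),(180,195),(150,160),(120,130),(100,110)):
        S=T[(T[:,2]>a)&(T[:,2]<b)]; print(n,a,len(S),np.percentile(S[:,2],99).round(1) if len(S) else '',fit(S[:,:2],8) if len(S)>9 else '')
E
```

```text
t 29.93 at [ 670.2 -200.6  221.3] psi 87.8 -> roll -3.15 xyz [ 0.61 -2.63  1.43] w 60.2 F [ 0.4 -0.5 -0.2]
top c [ 446.7 -351.1] size [46.3 60.6] long axis 120.0 z 44.9
top c [ 536.2 -388.3] size [48.  58.9] long axis 44.7 z 45.2
scene c [ 425.6 -241.1] size [49.  61.8] long axis 85.6 z 45.3
scene c [ 448.6 -349.4] size [53.7 58.8] long axis 119.6 z 44.9
scene c [ 536.8 -387.4] size [44.9 65.6] long axis 44.5 z 44.8
scene c [ 538.8 -227.7] size [50.3 59.6] long axis 113.0 z 45.4
wrist 201 420 207.2 (array([ 668.4, -201.5]), np.float64(2.61))
wrist 180 121 194.7 (array([ 668.5, -185.3]), np.float64(1.9))
wrist 150 56 159.9 (array([ 668.4, -199.4]), np.float64(0.14))
wrist 120 40 129.6 (array([ 668.4, -199.3]), np.float64(0.13))
wrist 100 31 109.7 (array([ 668.3, -199.3]), np.float64(0.1))
scene 201 33 207.7 (array([ 666.7, -200.2]), np.float64(1.75))
scene 180 32 193.8 (array([ 677.5, -189.8]), np.float64(2.22))
scene 150 25 159.9 (array([ 668.2, -199.5]), np.float64(0.78))
scene 120 21 129.5 (array([ 676.9, -190.9]), np.float64(2.34))
scene 100 24 109.4 (array([ 668.1, -199.4]), np.float64(1.03))
```

>>> step_arm:
  moves:
    - {"jaw":62,"x":0,"y":0,"z":0,"roll":-0.8}
    - {"jaw":62,"x":0,"y":0,"z":0,"roll":-0.8}
    - {"jaw":62,"x":0,"y":0,"z":0,"roll":-0.8}
    - {"jaw":62,"x":0,"y":0,"z":0,"roll":-0.75}
    - {"jaw":62,"x":0.2,"y":-0.8,"z":0,"roll":0}

```text
time_s: 30.75
eef_pos: [627.4, -206.5, 213.0]
tcp_rot: [[-0.423, 0.906, -0.004], [0.906, 0.423, 0.002], [0.004, -0.003, -1.0]]
contact_force: [0.2, -0.8, 0.3]
grip_width: 62.0
gripper_force: 0.0
```

>>> step_arm:
  moves:
    - {"jaw":62,"x":0.2,"y":-0.8,"z":0,"roll":0}
    - {"jaw":62,"x":0.2,"y":-0.8,"z":0.5,"roll":0}
    - {"jaw":62,"x":0,"y":-0.23,"z":0.8,"roll":0}
    - {"jaw":62,"x":0,"y":0,"z":0.8,"roll":0}
    - {"jaw":62,"x":0,"y":0,"z":0,"roll":0}

```text
time_s: 31.38
eef_pos: [532.4, -226.0, 106.6]
tcp_rot: [[-0.42, 0.908, -0.009], [0.908, 0.42, 0.005], [0.008, -0.006, -1.0]]
contact_force: [-0.2, -0.3, -0.1]
grip_width: 61.8
gripper_force: 0.0
```

```bash
python3 - <<'E'
from m import *
heels('wrist'); go(538.2,-228,-32,114)
E
```

```text
wrist c [ 424.8 -241. ] size [46.7 60.6] long axis 80.9 z 45.3
wrist c [ 442.3 -344.2] size [43.3 48.4] long axis 71.4 z 45.3
wrist c [ 538.5 -227.8] size [45.7 60.5] long axis 114.0 z 45.1
wrist c [ 540.  -368.4] size [24.8 29.2] long axis 44.0 z 45.1
t 31.43 at [ 534.4 -226.9  109.7] psi 114.8 -> roll 0.1 xyz [-0.05  0.06  2.83] w 61.8 F [-0.  -0.6  1.5]
```

>>> step_arm:
  moves:
    - {"jaw":62,"x":-0.05,"y":0.06,"z":0,"roll":0.1}
    - {"jaw":62,"x":0,"y":0,"z":0.8,"roll":0}
    - {"jaw":62,"x":0,"y":0,"z":0.9,"roll":0}
    - {"jaw":62,"x":0,"y":0,"z":0.8,"roll":0}
    - {"jaw":62,"x":0,"y":0,"z":0.3,"roll":0}

```text
time_s: 32.05
eef_pos: [540.0, -228.6, -29.1]
tcp_rot: [[-0.406, 0.914, -0.001], [0.914, 0.406, 0.001], [0.001, -0.001, -1.0]]
contact_force: [-0.2, -0.1, 0.2]
grip_width: 62.2
gripper_force: 0.0
```

>>> step_arm:
  moves:
    - {"jaw":62,"x":0,"y":0,"z":0,"roll":0}
    - {"jaw":35,"x":0,"y":0,"z":0,"roll":0}
    - {"jaw":35,"x":0,"y":0,"z":0,"roll":0}
    - {"jaw":35,"x":0,"y":0,"z":0,"roll":0}
    - {"jaw":35,"x":0,"y":0,"z":0,"roll":0}
  squeeze: 40

```text
time_s: 32.67
eef_pos: [542.3, -230.0, -25.4]
tcp_rot: [[-0.406, 0.914, 0.004], [0.914, 0.406, -0.002], [-0.004, 0.003, -1.0]]
contact_force: [-0.4, 0.3, 7.3]
grip_width: 45.7
gripper_force: 42.4
```

```bash
python3 - <<'E'
from m import *
c=np.array([552.4,48.1]); a=np.radians(-2.2)
for ty in(-105,-35,35,105): print(ty,(c+[-42*np.cos(a)-ty*np.sin(a),-42*np.sin(a)+ty*np.cos(a)]).round(1))
go(510.4,49.7-105,100,87.8)
E
```

```text
-105 [506.4 -55.2]
-35 [509.1  14.7]
35 [511.8  84.7]
105 [514.5 154.6]
t 32.67 at [ 542.3 -230.   -25.4] psi 114.0 -> roll 3.05 xyz [ 3.47 -0.77 -2.51] w 45.7 F [-0.4  0.3  7.3]
```

>>> step_arm:
  moves:
    - {"jaw":35,"x":0,"y":0,"z":-0.4,"roll":0}
    - {"jaw":35,"x":0,"y":0,"z":-0.8,"roll":0}
    - {"jaw":35,"x":0,"y":0,"z":-0.9,"roll":0}
    - {"jaw":35,"x":0,"y":0,"z":-0.4,"roll":0.6}
    - {"jaw":35,"x":0,"y":0,"z":0,"roll":0.9}

```text
time_s: 33.3
eef_pos: [542.1, -230.0, 101.7]
tcp_rot: [[-0.189, 0.982, 0.006], [0.982, 0.189, -0.003], [-0.004, 0.005, -1.0]]
contact_force: [0.2, 0.8, -1.7]
grip_width: 45.6
gripper_force: 41.5
```

>>> step_arm:
  moves:
    - {"jaw":35,"x":0,"y":0,"z":0,"roll":0.9}
    - {"jaw":35,"x":0,"y":0,"z":0,"roll":0.65}
    - {"jaw":35,"x":0.6,"y":0,"z":0,"roll":0}
    - {"jaw":35,"x":0.9,"y":-0.1,"z":0,"roll":0}
    - {"jaw":35,"x":1,"y":-0.15,"z":0,"roll":0}

```text
time_s: 33.92
eef_pos: [532.6, -102.8, 98.5]
tcp_rot: [[0.04, 0.999, 0.001], [0.999, -0.04, -0.0], [-0.0, 0.001, -1.0]]
contact_force: [1.3, 0.1, -0.5]
grip_width: 45.2
gripper_force: 41.5
```

>>> step_arm:
  moves:
    - {"jaw":35,"x":1,"y":-0.15,"z":0,"roll":0}
    - {"jaw":35,"x":1,"y":-0.15,"z":0,"roll":0}
    - {"jaw":35,"x":1,"y":-0.15,"z":0,"roll":0}
    - {"jaw":35,"x":1,"y":-0.15,"z":0,"roll":0}
    - {"jaw":35,"x":0.8,"y":0,"z":0,"roll":0}

```text
time_s: 34.55
eef_pos: [511.5, 139.5, 98.6]
tcp_rot: [[0.038, 0.999, 0.001], [0.999, -0.038, 0.0], [0.0, 0.001, -1.0]]
contact_force: [0.3, -0.4, -1.0]
grip_width: 45.8
gripper_force: 41.5
```

>>> step_arm:
  moves:
    - {"jaw":35,"x":0.35,"y":0,"z":0,"roll":0}
    - {"jaw":35,"x":0,"y":0,"z":0,"roll":0}
    - {"jaw":35,"x":0,"y":0,"z":0,"roll":0}

```text
time_s: 34.92
eef_pos: [512.7, 153.9, 97.2]
tcp_rot: [[0.04, 0.999, 0.0], [0.999, -0.04, -0.001], [-0.001, 0.0, -1.0]]
contact_force: [-0.0, -0.2, -0.8]
grip_width: 45.1
gripper_force: 41.5
```

```bash
python3 - <<'E'
from m import *
go(514.5,154.6,-19,87.8); e=get_state()['eef_pos']
heels('wrist',(420,600,60,250),(140,180)); heels('scene',(420,600,60,250),(140,180))
E
```

```text
t 34.92 at [512.7 153.9  97.2] psi 87.7 -> roll -0.01 xyz [0.01 0.04 2.32] w 45.1 F [-0.  -0.2 -0.8]
wrist c [512.6 162.4] size [66.3 68.4] long axis 40.4 z 167.9
scene c [519.3 169.4] size [37.5 69.8] long axis 175.6 z 167.2
```

>>> step_arm:
  moves:
    - {"jaw":35,"x":0,"y":0.03,"z":0.8,"roll":0}
    - {"jaw":35,"x":0,"y":0,"z":0.8,"roll":0}
    - {"jaw":35,"x":0,"y":0,"z":0.5,"roll":0}
    - {"jaw":35,"x":0,"y":0,"z":0.15,"roll":0}
    - {"jaw":35,"x":0,"y":0,"z":0,"roll":0}

```text
time_s: 35.65
eef_pos: [514.2, 154.3, -15.4]
tcp_rot: [[0.04, 0.999, -0.0], [0.999, -0.04, -0.0], [-0.0, -0.0, -1.0]]
contact_force: [-0.0, -0.1, -1.0]
grip_width: 45.2
gripper_force: 41.5
```

>>> step_arm:
  moves:
    - {"jaw":35,"x":0,"y":0,"z":0,"roll":0}
    - {"jaw":35,"x":0,"y":0,"z":0,"roll":0}

```text
time_s: 35.9
eef_pos: [515.2, 155.1, -14.2]
tcp_rot: [[0.039, 0.999, 0.002], [0.999, -0.039, 0.0], [0.001, 0.002, -1.0]]
contact_force: [-0.3, -0.6, -1.2]
grip_width: 45.4
gripper_force: 41.5
```

```bash
python3 - <<'E'
from m import *
go(514.5,154.6,-19.4,87.8); heels('wrist',(420,600,90,250),(40,70))
E
```

```text
t 35.9 at [515.2 155.1 -14.2] psi 87.8 -> roll -0.0 xyz [-0.01 -0.01  0.1 ] w 45.4 F [-0.3 -0.6 -1.2]
wrist c [516.8 163.4] size [66.  68.6] long axis 135.5 z 56.5
```

>>> step_arm:
  moves:
    - {"jaw":35,"x":0,"y":0,"z":0.08,"roll":0}
    - {"jaw":35,"x":0,"y":0,"z":0.02,"roll":0}
    - {"jaw":35,"x":0,"y":0,"z":0,"roll":0}
    - {"jaw":62,"x":0,"y":0,"z":0,"roll":0}
    - {"jaw":62,"x":0,"y":0,"z":0,"roll":0}

```text
time_s: 36.58
eef_pos: [513.9, 154.9, -20.8]
tcp_rot: [[0.039, 0.999, -0.0], [0.999, -0.039, -0.0], [-0.0, -0.0, -1.0]]
contact_force: [-0.0, -0.8, -0.4]
grip_width: 61.7
gripper_force: 0.0
```

>>> step_arm:
  moves:
    - {"jaw":62,"x":0,"y":0,"z":0,"roll":0}
    - {"jaw":62,"x":0,"y":0,"z":-0.5,"roll":0}
    - {"jaw":62,"x":0,"y":0,"z":-0.9,"roll":0}
    - {"jaw":62,"x":0,"y":0,"z":-0.9,"roll":0}
    - {"jaw":62,"x":0,"y":0,"z":-0.3,"roll":0.79}

```text
time_s: 37.2
eef_pos: [516.1, 155.3, 113.1]
tcp_rot: [[0.159, 0.987, 0.005], [0.987, -0.159, 0.001], [0.002, 0.005, -1.0]]
contact_force: [0.2, -0.9, -0.6]
grip_width: 61.7
gripper_force: 0.0
```

```bash
python3 - <<'E'
from m import *
heels('wrist',(420,575,60,250),(40,70)); go(425.2,-241.1,110,81); 
E
```

```text
wrist c [515.2 158.7] size [46. 60.] long axis 88.0 z 51.2
t 37.25 at [516.5 155.4 114. ] psi 80.4 -> roll -0.06 xyz [-8.12 -0.56  0.08] w 61.8 F [1.2 0.4 0.9]
```

>>> step_arm:
  moves:
    - {"jaw":62,"x":-0.6,"y":0,"z":0,"roll":-0.06}
    - {"jaw":62,"x":-1,"y":-0.1,"z":0,"roll":0}
    - {"jaw":62,"x":-1,"y":-0.1,"z":0,"roll":0}
    - {"jaw":62,"x":-1,"y":-0.1,"z":0,"roll":0}
    - {"jaw":62,"x":-1,"y":-0.1,"z":0,"roll":0}

```text
time_s: 37.88
eef_pos: [458.9, -70.9, 108.5]
tcp_rot: [[0.146, 0.989, -0.001], [0.989, -0.146, 0.0], [0.0, -0.001, -1.0]]
contact_force: [0.7, -0.3, 0.7]
grip_width: 61.7
gripper_force: 0.0
```

>>> step_arm:
  moves:
    - {"jaw":62,"x":-1,"y":-0.1,"z":0,"roll":0}
    - {"jaw":62,"x":-1,"y":0,"z":0,"roll":0}
    - {"jaw":62,"x":-0.9,"y":0,"z":0,"roll":0}
    - {"jaw":62,"x":-0.6,"y":0,"z":0,"roll":0}
    - {"jaw":62,"x":0,"y":0,"z":0,"roll":0}

```text
time_s: 38.5
eef_pos: [428.2, -243.4, 108.5]
tcp_rot: [[0.15, 0.989, -0.001], [0.989, -0.15, 0.0], [0.0, -0.001, -1.0]]
contact_force: [0.2, 1.1, 0.7]
grip_width: 62.1
gripper_force: 0.0
```

```bash
python3 - <<'E'
from m import *
heels('wrist'); go(425.2,-241.1,-27,81)
E
```

```text
wrist c [ 424.9 -241. ] size [45.9 60.2] long axis 81.1 z 45.2
wrist c [ 446.7 -350.4] size [46.9 62.1] long axis 118.5 z 45.1
t 38.55 at [ 428.4 -242.1  108.4] psi 81.4 -> roll 0.05 xyz [ 0.01 -0.07  2.71] w 62.1 F [ 0.3  0.3 -0.4]
```

>>> step_arm:
  moves:
    - {"jaw":62,"x":0.01,"y":-0.07,"z":0,"roll":0.05}
    - {"jaw":62,"x":0,"y":0,"z":0.8,"roll":0}
    - {"jaw":62,"x":0,"y":0,"z":0.9,"roll":0}
    - {"jaw":62,"x":0,"y":0,"z":0.75,"roll":0}
    - {"jaw":62,"x":0,"y":0,"z":0.3,"roll":0}

```text
time_s: 39.17
eef_pos: [424.1, -238.5, -30.5]
tcp_rot: [[0.154, 0.988, -0.003], [0.988, -0.154, 0.003], [0.002, -0.004, -1.0]]
contact_force: [1.0, 0.8, -0.4]
grip_width: 61.9
gripper_force: 0.0
```

>>> step_arm:
  moves:
    - {"jaw":62,"x":0,"y":0,"z":0,"roll":0}
    - {"jaw":35,"x":0,"y":0,"z":0,"roll":0}
    - {"jaw":35,"x":0,"y":0,"z":0,"roll":0}
    - {"jaw":35,"x":0,"y":0,"z":0,"roll":0}
    - {"jaw":35,"x":0,"y":0,"z":0,"roll":0}

```text
time_s: 39.8
eef_pos: [427.2, -241.9, -26.2]
tcp_rot: [[0.155, 0.988, 0.003], [0.988, -0.155, -0.002], [-0.001, 0.003, -1.0]]
contact_force: [0.3, 1.2, 8.0]
grip_width: 45.5
gripper_force: 42.3
```

```bash
python3 - <<'E'
from m import *
go(511.8,84.7,100,87.8)
E
```

```text
t 39.8 at [ 427.2 -241.9  -26.2] psi 81.1 -> roll -0.78 xyz [ 6.59  1.44 -2.52] w 45.5 F [0.3 1.2 8. ]
```

>>> step_arm:
  moves:
    - {"jaw":35,"x":0,"y":0,"z":-0.4,"roll":0}
    - {"jaw":35,"x":0,"y":0,"z":-0.8,"roll":0}
    - {"jaw":35,"x":0,"y":0,"z":-0.9,"roll":0}
    - {"jaw":35,"x":0,"y":0,"z":-0.4,"roll":-0.78}
    - {"jaw":35,"x":0,"y":0,"z":0,"roll":0}

```text
time_s: 40.42
eef_pos: [427.3, -242.1, 99.4]
tcp_rot: [[0.04, 0.999, 0.004], [0.999, -0.04, -0.003], [-0.003, 0.004, -1.0]]
contact_force: [0.6, 0.5, -1.5]
grip_width: 45.9
gripper_force: 41.6
```

>>> step_arm:
  moves:
    - {"jaw":35,"x":0.5,"y":0.1,"z":0,"roll":0}
    - {"jaw":35,"x":0.9,"y":0.2,"z":0,"roll":0}
    - {"jaw":35,"x":1,"y":0.2,"z":0,"roll":0}
    - {"jaw":35,"x":1,"y":0.2,"z":0,"roll":0}
    - {"jaw":35,"x":1,"y":0.2,"z":0,"roll":0}

```text
time_s: 41.05
eef_pos: [478.5, -21.1, 95.3]
tcp_rot: [[0.042, 0.999, -0.002], [0.999, -0.042, 0.0], [0.0, -0.002, -1.0]]
contact_force: [0.9, -1.4, -0.2]
grip_width: 45.6
gripper_force: 41.5
```

>>> step_arm:
  moves:
    - {"jaw":35,"x":1,"y":0.2,"z":0,"roll":0}
    - {"jaw":35,"x":0.8,"y":0.2,"z":0,"roll":0}
    - {"jaw":35,"x":0.39,"y":0.14,"z":0,"roll":0}
    - {"jaw":35,"x":0,"y":0,"z":0,"roll":0}
    - {"jaw":35,"x":0,"y":0,"z":0,"roll":0}

```text
time_s: 41.68
eef_pos: [510.0, 84.5, 96.2]
tcp_rot: [[0.04, 0.999, -0.001], [0.999, -0.04, -0.001], [-0.001, -0.001, -1.0]]
contact_force: [-0.1, -0.7, -0.7]
grip_width: 45.4
gripper_force: 41.5
```

```bash
python3 - <<'E'
from m import *
go(511.8,84.7,-19.4,87.8); 
E
```

```text
t 41.67 at [510.   84.5  96.2] psi 87.7 -> roll -0.01 xyz [0.01 0.04 2.31] w 45.4 F [-0.1 -0.7 -0.7]
```

>>> step_arm:
  moves:
    - {"jaw":35,"x":0,"y":0.03,"z":0.8,"roll":0}
    - {"jaw":35,"x":0,"y":0,"z":0.8,"roll":0}
    - {"jaw":35,"x":0,"y":0,"z":0.5,"roll":0}
    - {"jaw":35,"x":0,"y":0,"z":0.15,"roll":0}
    - {"jaw":35,"x":0,"y":0,"z":0.03,"roll":0}

```text
time_s: 42.3
eef_pos: [512.2, 84.7, -16.8]
tcp_rot: [[0.04, 0.999, -0.0], [0.999, -0.04, -0.0], [-0.0, 0.0, -1.0]]
contact_force: [-0.0, 1.2, -0.2]
grip_width: 45.4
gripper_force: 41.5
```

>>> step_arm:
  moves:
    - {"jaw":35,"x":0,"y":0,"z":0.03,"roll":0}
    - {"jaw":35,"x":0,"y":0,"z":0,"roll":0}
    - {"jaw":35,"x":0,"y":0,"z":0,"roll":0}

```text
time_s: 42.68
eef_pos: [512.6, 85.6, -17.9]
tcp_rot: [[0.039, 0.999, 0.001], [0.999, -0.039, 0.0], [0.0, 0.001, -1.0]]
contact_force: [-0.6, -0.1, -1.4]
grip_width: 45.7
gripper_force: 41.5
```

>>> step_arm:
  moves:
    - {"jaw":35,"x":0,"y":0,"z":0.03,"roll":0}
    - {"jaw":35,"x":0,"y":0,"z":0,"roll":0}
    - {"jaw":62,"x":0,"y":0,"z":0,"roll":0}
    - {"jaw":62,"x":0,"y":0,"z":0,"roll":0}
    - {"jaw":62,"x":0,"y":0,"z":0,"roll":0}

```text
time_s: 43.3
eef_pos: [512.1, 85.5, -20.1]
tcp_rot: [[0.039, 0.999, 0.0], [0.999, -0.039, 0.0], [0.0, 0.0, -1.0]]
contact_force: [-0.1, 0.4, -0.3]
grip_width: 62.5
gripper_force: 0.0
```

>>> step_arm:
  moves:
    - {"jaw":62,"x":0,"y":0,"z":-0.5,"roll":0}
    - {"jaw":62,"x":0,"y":0,"z":-0.9,"roll":0}
    - {"jaw":62,"x":0,"y":0,"z":-0.9,"roll":0}
    - {"jaw":62,"x":0,"y":0,"z":-0.3,"roll":-0.7}
    - {"jaw":62,"x":0,"y":0,"z":0,"roll":-0.95}

```text
time_s: 43.92
eef_pos: [513.7, 85.6, 112.3]
tcp_rot: [[-0.211, 0.977, 0.004], [0.977, 0.211, 0.0], [-0.001, 0.004, -1.0]]
contact_force: [0.1, -0.1, -0.5]
grip_width: 62.1
gripper_force: 0.0
```

>>> step_arm:
  moves:
    - {"jaw":62,"x":0,"y":0,"z":0,"roll":-0.95}
    - {"jaw":62,"x":0,"y":0,"z":0,"roll":-0.97}
    - {"jaw":62,"x":0,"y":0,"z":0,"roll":0}

```text
time_s: 44.3
eef_pos: [512.0, 85.5, 109.9]
tcp_rot: [[-0.476, 0.88, -0.0], [0.88, 0.476, -0.0], [0.0, -0.0, -1.0]]
contact_force: [-0.1, 0.1, 0.2]
grip_width: 61.8
gripper_force: 0.0
```

```bash
python3 - <<'E'
from m import *
heels('wrist',(420,575,0,250),(40,70)); go(446.7,-350.6,110,118.5); 
E
```

```text
wrist c [512.1  85.7] size [46.1 60.2] long axis 87.8 z 51.1
wrist c [515.1 158.4] size [46.2 59.6] long axis 87.8 z 51.2
t 44.35 at [512.   85.4 109.9] psi 118.3 -> roll -0.03 xyz [-7.04 -5.31 -0.  ] w 61.9 F [-0.5 -0.2  1.4]
```

>>> step_arm:
  moves:
    - {"jaw":62,"x":-0.5,"y":-0.4,"z":0,"roll":-0.03}
    - {"jaw":62,"x":-0.85,"y":-0.65,"z":0,"roll":0}
    - {"jaw":62,"x":-0.85,"y":-0.65,"z":0,"roll":0}
    - {"jaw":62,"x":-0.85,"y":-0.65,"z":0,"roll":0}
    - {"jaw":62,"x":-0.85,"y":-0.65,"z":0,"roll":0}

```text
time_s: 44.98
eef_pos: [473.6, -159.2, 110.1]
tcp_rot: [[-0.477, 0.879, 0.001], [0.879, 0.477, -0.0], [-0.0, 0.0, -1.0]]
contact_force: [0.6, 0.0, -1.3]
grip_width: 61.7
gripper_force: 0.0
```

>>> step_arm:
  moves:
    - {"jaw":62,"x":-0.85,"y":-0.65,"z":0,"roll":0}
    - {"jaw":62,"x":-0.85,"y":-0.65,"z":0,"roll":0}
    - {"jaw":62,"x":-0.85,"y":-0.6,"z":0,"roll":0}
    - {"jaw":62,"x":-0.6,"y":-0.4,"z":0,"roll":0}
    - {"jaw":62,"x":0,"y":0,"z":0,"roll":0}

```text
time_s: 45.6
eef_pos: [448.0, -353.4, 109.8]
tcp_rot: [[-0.475, 0.88, -0.0], [0.88, 0.475, -0.001], [-0.0, -0.0, -1.0]]
contact_force: [0.1, 0.6, -0.2]
grip_width: 62.3
gripper_force: 0.0
```

>>> step_arm:
  moves:
    - {"jaw":62,"x":0,"y":0,"z":0,"roll":0}

```text
time_s: 45.72
eef_pos: [448.7, -350.5, 109.6]
tcp_rot: [[-0.478, 0.878, -0.0], [0.878, 0.478, 0.001], [0.001, 0.0, -1.0]]
contact_force: [-0.3, -0.2, -0.0]
grip_width: 62.1
gripper_force: 0.0
```

```bash
python3 - <<'E'
from m import *
heels('wrist'); go(446.7,-350.6,-28,118.5)
E
```

```text
wrist c [ 446.2 -350.1] size [45.7 60.4] long axis 119.4 z 45.1
wrist c [ 526.5 -396.4] size [32.7 47.2] long axis 134.9 z 45.0
t 45.77 at [ 448.8 -350.   109.7] psi 118.7 -> roll 0.02 xyz [ 0.01 -0.04  2.75] w 61.9 F [0.1 0.4 0.5]
```

>>> step_arm:
  moves:
    - {"jaw":62,"x":0.01,"y":-0.04,"z":0,"roll":-0.05}
    - {"jaw":62,"x":0,"y":0,"z":0.8,"roll":0}
    - {"jaw":62,"x":0,"y":0,"z":0.9,"roll":0}
    - {"jaw":62,"x":0,"y":0,"z":0.75,"roll":0}
    - {"jaw":62,"x":0,"y":0,"z":0.3,"roll":0}

```text
time_s: 46.4
eef_pos: [445.4, -349.3, -30.1]
tcp_rot: [[-0.488, 0.873, -0.003], [0.873, 0.488, 0.003], [0.004, -0.001, -1.0]]
contact_force: [0.4, -0.5, 0.2]
grip_width: 62.1
gripper_force: 0.0
```

>>> step_arm:
  moves:
    - {"jaw":62,"x":0,"y":0,"z":0,"roll":0}
    - {"jaw":35,"x":0,"y":0,"z":0,"roll":0}
    - {"jaw":35,"x":0,"y":0,"z":0,"roll":0}
    - {"jaw":35,"x":0,"y":0,"z":0,"roll":0}
    - {"jaw":35,"x":0,"y":0,"z":0,"roll":0}

```text
time_s: 47.02
eef_pos: [448.1, -352.7, -25.5]
tcp_rot: [[-0.487, 0.873, 0.003], [0.873, 0.487, -0.002], [-0.003, 0.001, -1.0]]
contact_force: [-0.2, 1.0, 6.1]
grip_width: 45.9
gripper_force: 43.1
```

```bash
python3 - <<'E'
from m import *
go(509.1,14.7,100,87.8)
E
```

```text
t 47.02 at [ 448.1 -352.7  -25.5] psi 119.1 -> roll 3.65 xyz [ 7.39  0.94 -2.51] w 45.9 F [-0.2  1.   6.1]
```

>>> step_arm:
  moves:
    - {"jaw":35,"x":0,"y":0,"z":-0.4,"roll":0}
    - {"jaw":35,"x":0,"y":0,"z":-0.8,"roll":0}
    - {"jaw":35,"x":0,"y":0,"z":-0.9,"roll":0}
    - {"jaw":35,"x":0,"y":0,"z":-0.4,"roll":0.75}
    - {"jaw":35,"x":0,"y":0,"z":0,"roll":0.95}

```text
time_s: 47.65
eef_pos: [448.4, -353.1, 102.1]
tcp_rot: [[-0.247, 0.969, 0.005], [0.969, 0.247, -0.004], [-0.005, 0.003, -1.0]]
contact_force: [0.5, 0.1, -1.5]
grip_width: 45.7
gripper_force: 42.3
```

>>> step_arm:
  moves:
    - {"jaw":35,"x":0,"y":0,"z":0,"roll":1}
    - {"jaw":35,"x":0,"y":0,"z":0,"roll":0.95}
    - {"jaw":35,"x":0.5,"y":0,"z":0,"roll":0}
    - {"jaw":35,"x":0.9,"y":0.1,"z":0,"roll":0}
    - {"jaw":35,"x":1,"y":0.15,"z":0,"roll":0}

```text
time_s: 48.28
eef_pos: [464.0, -231.4, 98.8]
tcp_rot: [[0.041, 0.999, 0.001], [0.999, -0.041, -0.001], [-0.001, 0.001, -1.0]]
contact_force: [0.2, -0.5, -0.6]
grip_width: 45.5
gripper_force: 42.3
```

>>> step_arm:
  moves:
    - {"jaw":35,"x":1,"y":0.15,"z":0,"roll":0}
    - {"jaw":35,"x":1,"y":0.15,"z":0,"roll":0}
    - {"jaw":35,"x":1,"y":0.15,"z":0,"roll":0}
    - {"jaw":35,"x":0.9,"y":0.12,"z":0,"roll":0}
    - {"jaw":35,"x":0.7,"y":0.12,"z":0,"roll":0}

```text
time_s: 48.9
eef_pos: [507.7, -1.7, 99.0]
tcp_rot: [[0.038, 0.999, 0.002], [0.999, -0.038, -0.0], [0.0, 0.002, -1.0]]
contact_force: [0.2, 0.2, -1.4]
grip_width: 45.4
gripper_force: 42.3
```

>>> step_arm:
  moves:
    - {"jaw":35,"x":0.39,"y":0,"z":0,"roll":0}
    - {"jaw":35,"x":0,"y":0,"z":0,"roll":0}
    - {"jaw":35,"x":0,"y":0,"z":0,"roll":0}

```text
time_s: 49.28
eef_pos: [508.3, 15.4, 98.2]
tcp_rot: [[0.039, 0.999, 0.001], [0.999, -0.039, -0.0], [-0.0, 0.001, -1.0]]
contact_force: [-0.6, -0.5, -1.4]
grip_width: 45.4
gripper_force: 42.3
```

```bash
python3 - <<'E'
from m import *
go(509.1,14.7,-19.4,87.8); 
E
```

```text
t 49.27 at [508.3  15.4  98.2] psi 87.8 -> roll -0.0 xyz [-0.01  0.02  2.35] w 45.4 F [-0.6 -0.5 -1.4]
```

>>> step_arm:
  moves:
    - {"jaw":35,"x":0,"y":0.02,"z":0.8,"roll":0}
    - {"jaw":35,"x":0,"y":0,"z":0.8,"roll":0}
    - {"jaw":35,"x":0,"y":0,"z":0.5,"roll":0}
    - {"jaw":35,"x":0,"y":0,"z":0.2,"roll":0}
    - {"jaw":35,"x":0,"y":0,"z":0.03,"roll":0}

```text
time_s: 49.9
eef_pos: [509.5, 15.2, -18.7]
tcp_rot: [[0.04, 0.999, 0.0], [0.999, -0.04, -0.0], [-0.0, 0.0, -1.0]]
contact_force: [-0.5, 0.1, -1.9]
grip_width: 45.6
gripper_force: 42.3
```

>>> step_arm:
  moves:
    - {"jaw":35,"x":0,"y":0,"z":0.04,"roll":0}
    - {"jaw":35,"x":0,"y":0,"z":0,"roll":0}
    - {"jaw":35,"x":0,"y":0,"z":0,"roll":0}

```text
time_s: 50.28
eef_pos: [510.3, 15.4, -19.5]
tcp_rot: [[0.039, 0.999, 0.002], [0.999, -0.039, -0.001], [-0.001, 0.002, -1.0]]
contact_force: [-2.4, -1.6, 6.1]
grip_width: 45.4
gripper_force: 43.3
```

Standing on the floor (6 N). Release, then on to the last heel.

>>> step_arm:
  moves:
    - {"jaw":62,"x":0,"y":0,"z":0,"roll":0}
    - {"jaw":62,"x":0,"y":0,"z":0,"roll":0}
    - {"jaw":62,"x":0,"y":0,"z":0,"roll":0}
    - {"jaw":62,"x":0,"y":0,"z":-0.5,"roll":0}
    - {"jaw":62,"x":0,"y":0,"z":-0.9,"roll":0}

```text
time_s: 50.9
eef_pos: [506.9, 16.0, 47.5]
tcp_rot: [[0.039, 0.999, -0.005], [0.999, -0.039, 0.0], [0.0, -0.005, -1.0]]
contact_force: [0.4, -0.1, 1.1]
grip_width: 62.0
gripper_force: 0.0
```

>>> step_arm:
  moves:
    - {"jaw":62,"x":0,"y":0,"z":-0.9,"roll":0}
    - {"jaw":62,"x":0,"y":0,"z":-0.3,"roll":0.7}
    - {"jaw":62,"x":0,"y":0,"z":0,"roll":1}
    - {"jaw":62,"x":0,"y":0,"z":0,"roll":1}
    - {"jaw":62,"x":0,"y":0,"z":0,"roll":1}

```text
time_s: 51.52
eef_pos: [509.1, 15.9, 108.9]
tcp_rot: [[0.564, 0.826, -0.0], [0.826, -0.564, 0.0], [0.0, -0.0, -1.0]]
contact_force: [0.5, 0.7, -0.7]
grip_width: 62.1
gripper_force: 0.0
```

>>> step_arm:
  moves:
    - {"jaw":62,"x":0,"y":0,"z":0,"roll":1}
    - {"jaw":62,"x":0,"y":0,"z":0,"roll":0.33}
    - {"jaw":62,"x":0,"y":0,"z":0,"roll":0}

```text
time_s: 51.9
eef_pos: [509.0, 15.9, 108.8]
tcp_rot: [[0.712, 0.702, -0.0], [0.702, -0.712, 0.0], [-0.0, -0.0, -1.0]]
contact_force: [0.4, 0.4, -0.0]
grip_width: 62.2
gripper_force: 0.0
```

```bash
python3 - <<'E'
from m import *
heels('top'); heels('scene',(420,575,-100,250),(40,70)); go(536.5,-388,110,44.6); 
E
```

```text
top c [ 536.2 -388.3] size [47.9 58.9] long axis 44.4 z 44.9
scene c [512.2  51.9] size [ 51.4 130.6] long axis 87.6 z 50.4
scene c [516.  159.9] size [50.  59.9] long axis 84.2 z 49.5
t 52.0 at [509.1  15.9 108.8] psi 44.6 -> roll 0.0 xyz [-5.28  6.14 -0.02] w 62.4 F [-0.5 -0.4  1.2]
```

>>> step_arm:
  moves:
    - {"jaw":62,"x":-0.4,"y":0.5,"z":0,"roll":0}
    - {"jaw":62,"x":-0.7,"y":0.8,"z":0,"roll":0}
    - {"jaw":62,"x":-0.7,"y":0.8,"z":0,"roll":0}
    - {"jaw":62,"x":-0.7,"y":0.8,"z":0,"roll":0}
    - {"jaw":62,"x":-0.7,"y":0.8,"z":0,"roll":0}

```text
time_s: 52.62
eef_pos: [524.8, -229.9, 109.0]
tcp_rot: [[0.712, 0.702, 0.0], [0.702, -0.712, -0.0], [0.0, 0.0, -1.0]]
contact_force: [-0.2, 0.8, 0.3]
grip_width: 61.9
gripper_force: 0.0
```

>>> step_arm:
  moves:
    - {"jaw":62,"x":-0.7,"y":0.8,"z":0,"roll":0}
    - {"jaw":62,"x":-0.7,"y":0.8,"z":0,"roll":0}
    - {"jaw":62,"x":-0.4,"y":0.5,"z":0,"roll":0}
    - {"jaw":62,"x":-0.28,"y":0.34,"z":0,"roll":0}
    - {"jaw":62,"x":0,"y":0,"z":0,"roll":0}

```text
time_s: 53.25
eef_pos: [535.9, -389.6, 108.5]
tcp_rot: [[0.714, 0.701, -0.0], [0.701, -0.714, -0.0], [-0.0, -0.0, -1.0]]
contact_force: [-0.9, 0.5, -0.3]
grip_width: 62.0
gripper_force: 0.0
```

>>> step_arm:
  moves:
    - {"jaw":62,"x":0,"y":0,"z":0,"roll":0}

```text
time_s: 53.38
eef_pos: [536.2, -387.4, 108.6]
tcp_rot: [[0.712, 0.702, -0.0], [0.702, -0.712, 0.001], [0.0, -0.001, -1.0]]
contact_force: [-0.0, -0.2, 0.2]
grip_width: 61.9
gripper_force: 0.0
```

```bash
python3 - <<'E'
from m import *
heels('wrist'); go(536.5,-388,-28,44.6)
E
```

```text
wrist c [ 536.1 -386.8] size [45.8 60.5] long axis 45.8 z 45.2
t 53.42 at [ 536.3 -387.1  108.7] psi 44.6 -> roll -0.0 xyz [-0.01  0.02  2.73] w 62.0 F [ 0.1 -0.6  0.4]
```

>>> step_arm:
  moves:
    - {"jaw":62,"x":0,"y":0,"z":0,"roll":-0.13}
    - {"jaw":62,"x":0,"y":0,"z":0.8,"roll":0}
    - {"jaw":62,"x":0,"y":0,"z":0.9,"roll":0}
    - {"jaw":62,"x":0,"y":0,"z":0.75,"roll":0}
    - {"jaw":62,"x":0,"y":0,"z":0.3,"roll":0}

```text
time_s: 54.05
eef_pos: [534.7, -386.0, -31.5]
tcp_rot: [[0.698, 0.716, -0.003], [0.716, -0.698, 0.003], [-0.0, -0.005, -1.0]]
contact_force: [-0.2, 0.8, 0.8]
grip_width: 62.1
gripper_force: 0.0
```

>>> step_arm:
  moves:
    - {"jaw":62,"x":0,"y":0,"z":0,"roll":0}
    - {"jaw":35,"x":0,"y":0,"z":0,"roll":0}
    - {"jaw":35,"x":0,"y":0,"z":0,"roll":0}
    - {"jaw":35,"x":0,"y":0,"z":0,"roll":0}
    - {"jaw":35,"x":0,"y":0,"z":0,"roll":0}

```text
time_s: 54.68
eef_pos: [537.8, -389.3, -26.1]
tcp_rot: [[0.699, 0.715, 0.003], [0.715, -0.699, -0.002], [0.0, 0.004, -1.0]]
contact_force: [-0.7, 1.7, 7.1]
grip_width: 45.7
gripper_force: 42.7
```

```bash
python3 - <<'E'
from m import *
go(506.4,-55.7,100,87.8)
E
```

```text
t 54.67 at [ 537.8 -389.3  -26.1] psi 45.7 -> roll -4.9 xyz [ 6.64 -0.88 -2.52] w 45.7 F [-0.7  1.7  7.1]
```

>>> step_arm:
  moves:
    - {"jaw":35,"x":0,"y":0,"z":-0.4,"roll":0}
    - {"jaw":35,"x":0,"y":0,"z":-0.8,"roll":0}
    - {"jaw":35,"x":0,"y":0,"z":-0.9,"roll":0}
    - {"jaw":35,"x":0,"y":0,"z":-0.4,"roll":-0.7}
    - {"jaw":35,"x":0,"y":0,"z":0,"roll":-1}

```text
time_s: 55.3
eef_pos: [538.0, -389.7, 101.5]
tcp_rot: [[0.492, 0.87, 0.005], [0.87, -0.492, -0.004], [-0.001, 0.006, -1.0]]
contact_force: [0.2, -0.7, -1.1]
grip_width: 45.3
gripper_force: 41.9
```

>>> step_arm:
  moves:
    - {"jaw":35,"x":0,"y":0,"z":0,"roll":-1}
    - {"jaw":35,"x":0,"y":0,"z":0,"roll":-1}
    - {"jaw":35,"x":0,"y":0,"z":0,"roll":-1}
    - {"jaw":35,"x":0,"y":0,"z":0,"roll":-0.2}
    - {"jaw":35,"x":0.5,"y":0,"z":0,"roll":0}

```text
time_s: 55.92
eef_pos: [537.0, -364.4, 97.3]
tcp_rot: [[0.043, 0.999, 0.001], [0.999, -0.043, -0.001], [-0.001, 0.001, -1.0]]
contact_force: [0.1, -0.1, -0.3]
grip_width: 45.9
gripper_force: 41.9
```

>>> step_arm:
  moves:
    - {"jaw":35,"x":0.9,"y":-0.1,"z":0,"roll":0}
    - {"jaw":35,"x":1,"y":-0.15,"z":0,"roll":0}
    - {"jaw":35,"x":1,"y":-0.15,"z":0,"roll":0}
    - {"jaw":35,"x":1,"y":-0.15,"z":0,"roll":0}
    - {"jaw":35,"x":1,"y":-0.15,"z":0,"roll":0}

```text
time_s: 56.55
eef_pos: [511.7, -115.5, 97.3]
tcp_rot: [[0.042, 0.999, 0.001], [0.999, -0.042, -0.0], [-0.0, 0.001, -1.0]]
contact_force: [0.8, 0.5, -0.1]
grip_width: 45.8
gripper_force: 41.9
```

>>> step_arm:
  moves:
    - {"jaw":35,"x":0.8,"y":-0.1,"z":0,"roll":0}
    - {"jaw":35,"x":0.44,"y":-0.08,"z":0,"roll":0}
    - {"jaw":35,"x":0,"y":0,"z":0,"roll":0}
    - {"jaw":35,"x":0,"y":0,"z":0,"roll":0}

```text
time_s: 57.05
eef_pos: [505.6, -55.3, 96.9]
tcp_rot: [[0.04, 0.999, 0.001], [0.999, -0.04, -0.001], [-0.001, 0.001, -1.0]]
contact_force: [0.0, 0.3, -0.9]
grip_width: 45.6
gripper_force: 41.9
```

```bash
python3 - <<'E'
from m import *
go(506.4,-55.7,-19.4,87.8); heels('wrist',(420,575,-100,250),(40,70)) 
E
```

```text
t 57.05 at [505.6 -55.3  96.9] psi 87.7 -> roll -0.01 xyz [-0.01  0.02  2.33] w 45.6 F [ 0.   0.3 -0.9]
wrist c [510.9  38.5] size [ 46.1 101.1] long axis 88.6 z 51.2
```

>>> step_arm:
  moves:
    - {"jaw":35,"x":0,"y":0.02,"z":0.8,"roll":0}
    - {"jaw":35,"x":0,"y":0,"z":0.8,"roll":0}
    - {"jaw":35,"x":0,"y":0,"z":0.5,"roll":0}
    - {"jaw":35,"x":0,"y":0,"z":0.2,"roll":0}
    - {"jaw":35,"x":0,"y":0,"z":0.02,"roll":0}

```text
time_s: 57.72
eef_pos: [506.4, -55.5, -19.4]
tcp_rot: [[0.04, 0.999, -0.0], [0.999, -0.04, -0.0], [-0.0, -0.0, -1.0]]
contact_force: [0.0, 0.5, -0.3]
grip_width: 45.4
gripper_force: 42.4
```

>>> step_arm:
  moves:
    - {"jaw":35,"x":0,"y":0,"z":0.02,"roll":0}
    - {"jaw":35,"x":0,"y":0,"z":0,"roll":0}
    - {"jaw":35,"x":0,"y":0,"z":0,"roll":0}

```text
time_s: 58.1
eef_pos: [506.6, -54.8, -20.2]
tcp_rot: [[0.039, 0.999, 0.001], [0.999, -0.039, -0.0], [-0.0, 0.001, -1.0]]
contact_force: [-1.0, -0.6, -0.2]
grip_width: 45.3
gripper_force: 42.4
```

Release and retreat up, then a full check.

>>> step_arm:
  moves:
    - {"jaw":62,"x":0,"y":0,"z":0,"roll":0}
    - {"jaw":62,"x":0,"y":0,"z":0,"roll":0}
    - {"jaw":62,"x":0,"y":0,"z":0,"roll":0}
    - {"jaw":62,"x":0,"y":0,"z":-0.5,"roll":0}
    - {"jaw":62,"x":0,"y":0,"z":-0.9,"roll":0}

```text
time_s: 58.72
eef_pos: [504.1, -54.2, 48.2]
tcp_rot: [[0.039, 0.999, -0.005], [0.999, -0.039, 0.001], [0.001, -0.005, -1.0]]
contact_force: [1.6, 0.4, 0.0]
grip_width: 61.8
gripper_force: 0.0
```

>>> step_arm:
  moves:
    - {"jaw":62,"x":0,"y":0,"z":-0.9,"roll":0}
    - {"jaw":62,"x":0,"y":0,"z":-0.9,"roll":0}
    - {"jaw":62,"x":0,"y":-0.9,"z":-0.9,"roll":0}
    - {"jaw":62,"x":0,"y":-0.9,"z":0,"roll":0}
    - {"jaw":62,"x":0,"y":0,"z":0,"roll":0}

```text
time_s: 59.35
eef_pos: [415.4, -51.1, 184.0]
tcp_rot: [[0.039, 0.999, 0.001], [0.999, -0.039, -0.0], [-0.0, 0.001, -1.0]]
contact_force: [0.3, -0.9, 0.5]
grip_width: 61.9
gripper_force: 0.0
```

>>> step_arm:
  moves:
    - {"jaw":62,"x":0,"y":0,"z":0,"roll":0}
    - {"jaw":62,"x":0,"y":0,"z":0,"roll":0}
    - {"jaw":62,"x":0,"y":0,"z":0,"roll":0}
    - {"jaw":62,"x":0,"y":0,"z":0,"roll":0}

```text
time_s: 59.85
eef_pos: [417.3, -51.2, 183.3]
tcp_rot: [[0.039, 0.999, -0.001], [0.999, -0.039, 0.0], [0.0, -0.001, -1.0]]
contact_force: [-0.8, -0.7, -0.1]
grip_width: 62.0
gripper_force: 0.0
```

```bash
python3 - <<'E'
from m import *
heels('wrist',(420,575,-100,250),(40,70)); heels('scene',(420,575,-100,250),(40,70)); heels('top')
Q=cloud(cam('scene')).reshape(-1,3)
for k,c,z in(('new',(617.5,10.2),86),('b0',(614,-60.6),86),('b2',(621,84),86),('b3',(623,155.5),86),('odd',(638,333),60),('tall',(552,332.5),114)):
    T=Q[(np.hypot(Q[:,0]-c[0],Q[:,1]-c[1])<36)&(abs(Q[:,2]-z)<5)]; print(k,fit(T[:,:2]),np.percentile(T[:,2],99).round(1))
go(0,0,0); d=cam('scene'); save(d,'s9')
E
```

```text
wrist c [506.8 -54.1] size [46.3 59.9] long axis 87.8 z 51.1
wrist c [510.1  18. ] size [46.1 58.2] long axis 87.8 z 51.1
wrist c [512.   85.2] size [47.3 60.2] long axis 88.2 z 51.1
scene c [507.9 -55.4] size [50.3 61.8] long axis 87.8 z 51.1
scene c [512.4  51.5] size [ 50.2 129.2] long axis 86.9 z 50.4
scene c [517.5 160. ] size [50.3 59.3] long axis 87.4 z 49.5
new (array([618.3,   9.6,  26.6]), np.float64(1.11)) 89.3
b0 (array([614.1, -59.9,  26.5]), np.float64(1.09)) 88.2
b2 (array([621.8,  84.4,  26.6]), np.float64(1.18)) 87.6
b3 (array([623.8, 156.4,  26.5]), np.float64(0.96)) 87.6
odd (array([639.5, 332.9,  26.9]), np.float64(0.93)) 63.2
tall (array([552.3, 332.2,  27.1]), np.float64(0.92)) 116.5
t 60.05 at [417.1 -51.2 183.5] psi 87.8 -> roll -0.0 xyz [ 0.7  -8.38  3.67] w 62.2 F [-0.7 -0.1 -1.1]
```

View pics/s9.png

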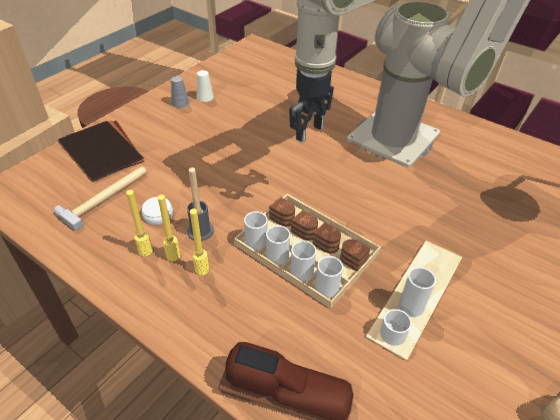

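The picture shows four equal pots in the bays and four heels flat in the compartment at about (282,211), (305,225), (327,238) and (354,252). The low and tall pots stand on the board, the brush is in its can at (198,220), and no loose heels are left on the bench.

```bash
python3 -c "
from h import *
print(hand_in())"
```

```text
the job is handed in; nothing more can be done
None
```

The job is done and handed in, with no verdict returned: the low pot is on the stock board, the matching pot is in bay 1 and brushed three times, the brush is back in its can, and all four heels lie flat in the tray's long compartment.

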